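# Build the next tier of a kiln stack

### The job

Build the next tier of this kiln stack: stand the three tall posts on the lower shelf, each directly above one of the three posts that hold that shelf up (two at one end, one at the other; their ends stick out), and stand the loose beaker upright on the shelf's centre line where there is free space, with a clear gap to the beaker already there and to every post. Then lay the spare shelf level on the three posts, exactly over the lower shelf with the edges in line. Leave the beaker that is already set and the two short posts where they are.

Things in the scene. Friction and masses are not known exactly. Their poses are not given: they have to be found in the camera images.
- lower_shelf (a point): Fixed lower kiln shelf on a brick base: buff slab with pale top, 260 (x) x 68 (y) x 12 mm. Point: centre of its upper face, 64 mm over the table; z up. Its three posts below stick out 14 mm past its ends: two at the +x end, centred at x = 113, y = 21 and -21 mm, one at the -x end, centred at x = -113, y = 0. Small witness cones stand on the base at its +y side, below its top.
- tall_post_1_mid (a point): A tall square kiln post (buff ceramic prop, dark hole in its upper end), 24 x 24 mm, 80 mm tall, about 95 g, standing loose on the table among the other posts. The point is its centre, 40 mm above its foot; z up along the post, x and y square to its faces.
- tall_post_2_mid (a point): A tall square kiln post (buff ceramic prop, dark hole in its upper end), 24 x 24 mm, 80 mm tall, about 95 g, standing loose on the table among the other posts. The point is its centre, 40 mm above its foot; z up along the post, x and y square to its faces.
- tall_post_3_mid (a point): A tall square kiln post (buff ceramic prop, dark hole in its upper end), 24 x 24 mm, 80 mm tall, about 95 g, standing loose on the table among the other posts. The point is its centre, 40 mm above its foot; z up along the post, x and y square to its faces.
- short_post_1_mid (a point): A short square kiln post (buff ceramic prop, dark hole in its upper end), 24 x 24 mm, 55 mm tall, about 65 g, standing loose on the table among the other posts. The point is its centre, 27.5 mm above its foot; z up along the post, x and y square to its faces. Not needed.
- short_post_2_mid (a point): A short square kiln post (buff ceramic prop, dark hole in its upper end), 24 x 24 mm, 55 mm tall, about 65 g, standing loose on the table among the other posts. The point is its centre, 27.5 mm above its foot; z up along the post, x and y square to its faces. Not needed.
- beaker_mid (a point): The loose beaker: an open clay pot (pale glaze over a bare reddish foot), 42 mm diameter, 62 mm tall, wall 3.5 mm, about 90 g, standing on the table among the posts. The point is its centre, 31 mm above its foot; z up.
- set_beaker_mid (a point): A second beaker exactly like it that already stands on the lower shelf, on its long centre line, up to 55 mm from the middle towards either end. Loose. The point is its centre, 31 mm above its foot; z up.
- upper_shelf_mid (a point): The spare (upper) kiln shelf: a loose buff ceramic slab like the lower shelf, 260 mm long (x axis) x 68 mm wide (y) x 12 mm thick, about 420 g, lying flat on the table; can be gripped across its 68 mm width at the middle. The point is its centre, 6 mm above its underside; z up.
Mind the look-alikes: they are no part of the job. Leave any black or blue look-alike of the part that bears beaker_mid alone.

How it is judged:
By the outcome, as a careful person would: the job done as asked, in the order asked, and still so for the second after the job is handed in, with the robot touching nothing.
It also fails if it takes over 141 s, if anything falls off the work surface, if the arm or the gripper's body presses on something with over 40 N, if the wrist force passes 120 N, or if a joint passes its speed limit or range.

### The arm

A 6-joint arm with a two-finger parallel gripper is mounted at the origin on the work surface; the furniture and walls round the work are solid. World frame = base frame: x ahead of the robot, y to its left, z up, the work surface at z = 0. Lengths are in mm, angles in rad, forces in N, time in s.
With the tool pointing down it reaches from about 300 to 1000 mm from the base axis. Payload 5.1 kg.
Tool frame: the origin (TCP) lies between the finger pads; the fingertips stand 25 mm ahead of it and the grasp point (between the pads) lies 6 mm ahead of it; z points along the fingers, y is the direction in which the jaws open and shut (so a half turn about z gives the same grasp; the last joint's range is limited). The gripper opens to 95 mm and grips with 3 to 60 N. Pads are 20 mm wide; open, the fingers measure 119 mm over their backs; the gripper's body (75 mm by 180 mm) begins 59 mm behind the grasp point.
Start: joints at [-1.246, 0.124, 1.65, -0, 1.367, -0.083], TCP at [257.751, -596.698, 239.656] pointing down, gripper open.
Joint ranges: [-2.61, 2.61], [-1.02, 2.33], [0.03, 2.71], [-1.35, 4.49], [0.32, 2.68], [-2.91, 2.91]. Speed limits (rad/s): [2.57, 2.57, 3.14, 3.14, 3.14, 3.14].

### API

Orientations are given as [roll, pitch, yaw] about the fixed x, y, z axes, in that order (R = Rz(yaw) Ry(pitch) Rx(roll)).
In Python, from bench import monitor, get_image, job, outline_of gives the robot as it stands. The module is installed in compiled form; this text tells all that it offers.
- The arm moves only by the tool step_arm, never from a script. Its argument "commands" is a list of rows, each a list of 3 entries, a list of its own where there are three numbers: the shift along the world's x, y, z in mm, then the turn, a rotation vector about the world's x, y, z in rad, then the opening, from 0 (shut) to 1 (fully open). In form: [[[tx, ty, tz], [ax, ay, az], claw], ...]. A call has 1 to 10 rows; each row shifts and turns the commanded pose from where the row before left it; what a row does not reach is not made up. A row lasts 1/12 s, in which the tool goes at most 41.7 mm and 7.16 degrees, less where a joint would pass 70% of its speed; a pose out of reach is approached as far as the arm can. A call with a gripper value outside its range is refused whole. The fingers move at their own pace and stop on an object; "grip_force" is the grip in N (left out, the last holds). Time passes only in rows, so rows that do not move let the fingers close. It gives the time, the measured TCP pose, the force and the opening at its end, in the units of the state.
- monitor.get_obs(): the state, without advancing time (a new reading comes with each control period).
- get_image(name): name is "scene" or "top" or "wrist"; returns a dict with "image" (420x560x3 uint8, red, green, blue), "range_z" (420x560 float32, mm along the optical axis (not along the pixel's ray), 0 where there is no reading), "intrinsics" (3x3 intrinsics, pixels), "k1" (the pictures are not rectified: a ray, as slopes to the right and down, at radius r is drawn at 1 + k1 r^2 times it, then the intrinsics apply), "camera_from_world" (4x4, takes a point from world to camera coordinates). Camera axes: x right, y down, z forward; pixel columns grow to the right and rows downward; lengths in mm; the calibration is good to about 2 mm. A picture is of the moment at which its call begins.
- job.job_done(): hands the job in, once; it reports no verdict.
Trained networks look in a picture, given as the dict that the camera call returned (one of the last four; its "shot" number tells which), for a name from the list of things; names that differ only in an ending like _2 or _b are one class to them, and where a whole thing is asked for, a point or a joint stands for the part that bears it (a point fixed in the world has none). Each returns a list of dicts, best first, with "p" (0 to 1); they miss things now and then, are a little off and sometimes report something else, mostly with a low value. They report only what shows in the picture. A call takes as long as a camera call. They do not tell look-alikes from the thing itself.
- outline_of(picture, label): "region" (420x560 bool, what is visible of it) and "box" ([left, top, width, height] in pixels, round what is visible of it).
The state is a dict: "time": time; "q": joint angles; "qvel": joint speeds; "joint_torque": joint torques, N m; "tcp_pos": TCP position; "eef_rot": TCP orientation; "force": force on the tool from outside, world axes, zero at the start; "torque": the same for the moment, N m; "opening": finger opening in mm.
Only numpy, scipy, OpenCV 4.12 (cv2) and the standard library are available. Lean on these libraries where they do the work, as an engineer would, in place of code of your own. Each camera call takes 0.05 s, during which the arm holds its last target.

## Working session

There is one attempt and no reset: what is moved stays moved. The work goes in short steps, Python scripts to look and compute and a tool call to move; the robot and the scene stay as the last step left them, time stands still between calls to the robot, and variables do not carry over. Pictures are saved under pics/ and viewed, and the job is handed in when it is done.

Besides the shell and the picture viewer there is one more tool, called after ">>>" as name([rows], argument=value, ...), one row to a line, values as JSON. step_arm: Moves the arm, as the interface text tells. Its arguments: {"type":"object","properties":{"commands":{"type":"array"},"grip_force":{"type":"number"}},"required":["commands"]}

```bash
mkdir -p pics; python3 - <<'E'
from bench import monitor,get_image
import cv2
o=monitor.get_obs();print({k:o[k] for k in('time','tcp_pos','eef_rot','force','opening')})
for n in("scene","top","wrist"):
    d=get_image(n);cv2.imwrite(f"pics/{n}0.png",d["image"][:,:,::-1]);print(n,d["intrinsics"],d["k1"],d["camera_from_world"].round(3))
E
```

```text
{'time': 0.0, 'tcp_pos': array([ 257.565588  , -596.15786467,  238.38419618]), 'eef_rot': array([-3.13954776e+00, -1.44479576e-04,  4.07826085e-01]), 'force': array([-0.30449936,  0.34375361, -0.10172723]), 'opening': 95.09475423759832}
scene [[485.76674628   0.         277.23837446]
 [  0.         485.76674628 206.59409687]
 [  0.           0.           1.        ]] -0.028889046610841095 [[-8.71000e-01 -4.90000e-01  6.00000e-03  4.77832e+02]
 [-2.95000e-01  5.15000e-01 -8.05000e-01  2.03273e+02]
 [ 3.92000e-01 -7.03000e-01 -5.93000e-01  9.17340e+02]
 [ 0.00000e+00  0.00000e+00  0.00000e+00  1.00000e+00]]
top [[390.40701928   0.         280.37240851]
 [  0.         390.40701928 208.28746289]
 [  0.           0.           1.        ]] -0.0855524976022405 [[ 3.10000e-02 -1.00000e+00 -1.00000e-03  2.53350e+01]
 [-9.80000e-01 -3.00000e-02 -1.99000e-01  5.23625e+02]
 [ 1.98000e-01  7.00000e-03 -9.80000e-01  8.21566e+02]
 [ 0.00000e+00  0.00000e+00  0.00000e+00  1.00000e+00]]
wrist [[323.50212123   0.         278.63577792]
 [  0.         323.50212123 212.5493325 ]
 [  0.           0.           1.        ]] 0.0026848546889600756 [[ 3.96000e-01 -9.18000e-01 -2.00000e-03 -6.49989e+02]
 [-8.89000e-01 -3.84000e-01  2.48000e-01 -2.73930e+01]
 [-2.29000e-01 -9.70000e-02 -9.69000e-01  3.90019e+02]
 [ 0.00000e+00  0.00000e+00  0.00000e+00  1.00000e+00]]
```

View pics/scene0.png

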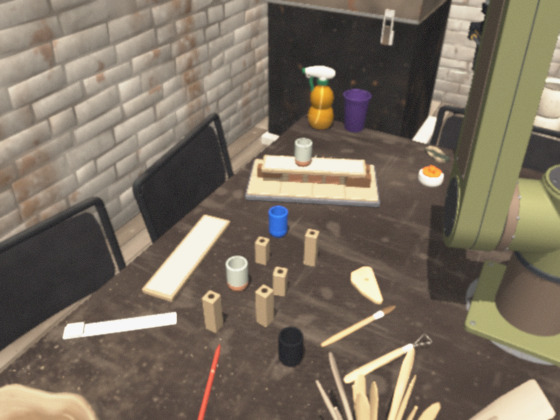

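View pics/top0.png

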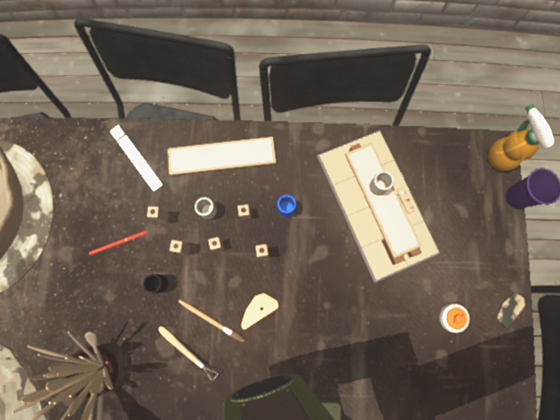

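View pics/wrist0.png

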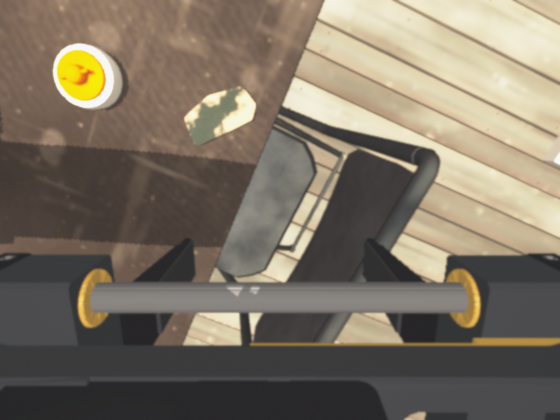

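The top view shows the loose pale beaker at (205,207) and its look-alikes, blue at (286,205) and black at (153,283). The five posts are at (152,212), (176,246), (214,243), (243,210) and (262,250). The spare shelf is at (221,155). The lower shelf is around (384,200), with the set beaker at (383,181). Next I'll measure them.

```bash
cat > h.py <<'E'
from bench import monitor,get_image,outline_of
import numpy as np,cv2
def cloud(d):
    K=d["intrinsics"];h,w=d["range_z"].shape
    u,v=np.meshgrid(np.arange(w,dtype=float),np.arange(h,dtype=float))
    p=cv2.undistortPoints(np.stack([u,v],-1).reshape(-1,1,2),K,np.array([d["k1"],0,0,0.])).reshape(h,w,2)
    z=d["range_z"].astype(float)
    c=np.stack([p[...,0]*z,p[...,1]*z,z],-1)
    T=np.linalg.inv(d["camera_from_world"])
    P=c@T[:3,:3].T+T[:3,3]; P[z<=0]=np.nan
    return P
def proj(d,X):
    T=d["camera_from_world"];c=np.atleast_2d(X)@T[:3,:3].T+T[:3,3]
    s=c[:,:2]/c[:,2:];r2=(s**2).sum(1,keepdims=True);s=s*(1+d["k1"]*r2)
    return s*[d["intrinsics"][0,0],d["intrinsics"][1,1]]+d["intrinsics"][:2,2]
def rect(P2):
    r=cv2.minAreaRect(P2.astype(np.float32));return np.round(r[0],1),np.round(r[1],1),round(r[2],1)
E
python3 - <<'E'
from h import *
for n in("top","scene"):
    d=get_image(n);P=cloud(d)
    print(n,"table z",np.nanmedian(P[...,2][(np.abs(P[...,2])<15)]))
    for lab in("tall_post_1_mid","short_post_1_mid","beaker_mid","upper_shelf_mid","lower_shelf","set_beaker_mid"):
        try:r=outline_of(d,lab)
        except Exception as e: print(lab,e);continue
        for o in r:
            m=o["region"];Q=P[m];Q=Q[~np.isnan(Q[:,0])]
            if len(Q)<10: continue
            zt=np.percentile(Q[:,2],97);T=Q[np.abs(Q[:,2]-zt)<5]
            print(lab,round(o["p"],2),o["box"],"ztop",round(zt,1),"n",len(T),"topmean",T.mean(0).round(1),rect(T[:,:2]))
E
```

```text
top table z -0.2543096057056573
tall_post_1_mid 0.64 [258.2, 243.8, 10.5, 15.5] ztop 81.8 n 118 topmean [424.9  78.7  79.5] (array([425. ,  78.8]), array([24.2, 23. ]), 13.4)
short_post_1_mid 0.58 [210.6, 239.8, 13.9, 13.5] ztop 57.1 n 108 topmean [439.  184.6  54.8] (array([439.2, 184.4]), array([23., 24.]), 15.8)
beaker_mid 0.97 [141.2, 274.1, 27.2, 21.2] ztop 63.2 n 101 topmean [347.2 313.   61.4] (array([346.8, 313.9]), array([39.7, 39.9]), 39.7)
beaker_mid 0.77 [195.0, 199.4, 21.4, 21.3] ztop 62.7 n 71 topmean [516.3 209.8  61.1] (array([518.9, 212.4]), array([38.4, 36.9]), 88.3)
beaker_mid 0.65 [277.9, 192.9, 17.4, 23.3] ztop 63.0 n 78 topmean [529.5  24.9  61.1] (array([531.3,  26.8]), array([40.5, 35.6]), 1.8)
upper_shelf_mid 0.77 [166.1, 137.2, 107.2, 38.7] ztop 14.4 n 2536 topmean [657.4 189.9  11.9] (array([657.8, 189.2]), array([ 68.5, 258.7]), 7.8)
lower_shelf 0.7 [315.7, 127.1, 126.4, 156.5] ztop 65.4 n 2905 topmean [ 541.8 -187.6   63.5] (array([ 550.3, -185.2]), array([259.7,  69.8]), 24.7)
set_beaker_mid 0.94 [371.5, 173.4, 23.6, 18.2] ztop 126.4 n 99 topmean [ 574.5
[... 823 characters left out ...]
26.2, 255.2, 22.8, 36.1] ztop 63.4 n 134 topmean [518.  213.4  61.7] (array([518.9, 212.3]), array([41. , 39.8]), 83.2)
upper_shelf_mid 0.58 [142.7, 211.6, 91.0, 90.7] ztop 15.4 n 2600 topmean [654.1 201.1  13. ] (array([656.7, 189.3]), array([ 70. , 262.5]), 8.5)
upper_shelf_mid 0.39 [225.1, 256.6, 23.7, 33.5] ztop 63.4 n 135 topmean [518.3 213.5  61.7] (array([520., 213.]), array([39.2, 42.6]), 72.9)
lower_shelf 0.84 [245.0, 157.7, 135.3, 48.4] ztop 67.3 n 1382 topmean [ 542.8 -184.2   65.6] (array([ 547.7, -186.1]), array([259.6,  77.3]), 25.4)
set_beaker_mid 0.95 [294.3, 140.5, 16.2, 24.9] ztop 127.1 n 70 topmean [ 570.4 -170.4  125.2] (array([ 573.4, -171.7]), array([36.9, 43. ]), 41.3)
```

```bash
python3 - <<'E'
from h import *
import scipy.ndimage as nd
A=[]
for n in("top","scene"):
    d=get_image(n);P=cloud(d);z=P[...,2]
    roi=(P[...,0]>250)&(P[...,0]<760)&(P[...,1]>-420)&(P[...,1]<420)
    for lo,hi in((48,59),(72,86),(58,72),(5,18),(110,135)):
        L,k=nd.label(roi&(z>lo)&(z<hi))
        for i in range(1,k+1):
            m=L==i
            if m.sum()<60: continue
            Q=P[m];v,u=np.nonzero(m);print(n,(lo,hi),"pix",u.mean().round(),v.mean().round(),m.sum(),"z",np.median(Q[:,2]).round(1),*rect(Q[:,:2]))
    im=d["image"][:,:,::-1]
    if n=="top": A+=[cv2.resize(im[120:290,310:450],None,fx=3.5,fy=3.5,interpolation=2),cv2.resize(im[130:300,130:310],None,fx=3.5,fy=3.5,interpolation=2)]
    else: A+=[cv2.resize(im[130:210,235:390],None,fx=5,fy=5,interpolation=2)]
for i,a in enumerate(A): cv2.imwrite(f"pics/crop{i}.png",a);print(a.shape)
E
```

```text
top (48, 59) pix 243.0 210.0 117 z 54.4 [515.7 124.4] [23.7 23.9] 8.6
top (48, 59) pix 214.0 243.0 123 z 54.6 [439.4 185.2] [24.3 24.1] 16.0
top (48, 59) pix 415.0 251.0 67 z 51.3 [ 434.7 -261.5] [13.4 25. ] 23.8
top (48, 59) pix 399.0 259.0 70 z 50.8 [ 417.6 -223.2] [15.3 25. ] 20.4
top (72, 86) pix 153.0 212.0 129 z 79.4 [500.4 320.3] [22.6 25.1] 0.4
top (72, 86) pix 176.0 246.0 116 z 79.2 [428.  262.7] [21.9 25. ] 2.6
top (72, 86) pix 261.0 250.0 126 z 79.5 [425.5  78.8] [23.7 23.8] 9.7
top (58, 72) pix 383.0 203.0 2997 z 63.5 [ 550.3 -185.5] [259.8  69.7] 24.4
top (58, 72) pix 287.0 204.0 91 z 60.9 [531.5  27.9] [40.6 37.9] 1.9
top (58, 72) pix 204.0 207.0 89 z 61.2 [519.8 212.5] [38.6 38.8] 3.7
top (58, 72) pix 152.0 283.0 102 z 61.2 [346.6 313.6] [38.8 40.2] 49.7
top (5, 18) pix 221.0 156.0 2896 z 11.6 [658.3 189.4] [ 70.1 259.5] 8.4
top (5, 18) pix 360.0 229.0 613 z 14.6 [ 549.3 -184.7] [329.3 171.9] 24.2
top (5, 18) pix 286.0 205.0 80 z 6.7 [538.8  27.4] [21.8 30.7] 2.4
top (5, 18) pix 130.0 237.0 60 z 6.5 [451.5 395.2] [ 8.7 52. ] 21.3
top (5, 18) pix 154.0 283.0 66 z 7.7 [3
[... 2206 characters left out ...]
16.2] 25.2
scene (5, 18) pix 367.0 283.0 640 z 9.8 [297.4  90.3] [50.2 97. ] 35.2
scene (5, 18) pix 238.0 287.0 67 z 13.1 [511.4 224.1] [37.6 14.6] 35.0
scene (5, 18) pix 280.0 292.0 62 z 11.5 [433.6 192. ] [26.2 13.3] 41.9
scene (5, 18) pix 349.0 330.0 325 z 9.6 [278.4 207.4] [132.1  11.4] 62.0
scene (5, 18) pix 265.0 320.0 87 z 11.5 [423.1 269.2] [31.5 17.4] 33.8
scene (5, 18) pix 215.0 326.0 83 z 11.9 [494.7 325.7] [31.8 15.9] 49.0
scene (5, 18) pix 214.0 366.0 126 z 7.0 [451.3 389.5] [ 7.8 66.6] 21.9
scene (5, 18) pix 290.0 363.0 77 z 13.7 [340.8 326.1] [37.4 14.1] 24.6
scene (110, 135) pix 303.0 145.0 208 z 120.7 [ 574.6 -174.6] [41.1 44.8] 47.5
(595, 490, 3)
(595, 630, 3)
(400, 775, 3)
```

View pics/crop0.png

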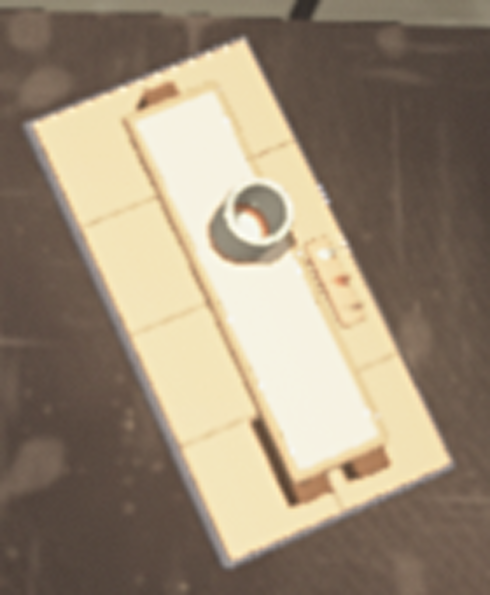

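View pics/crop1.png

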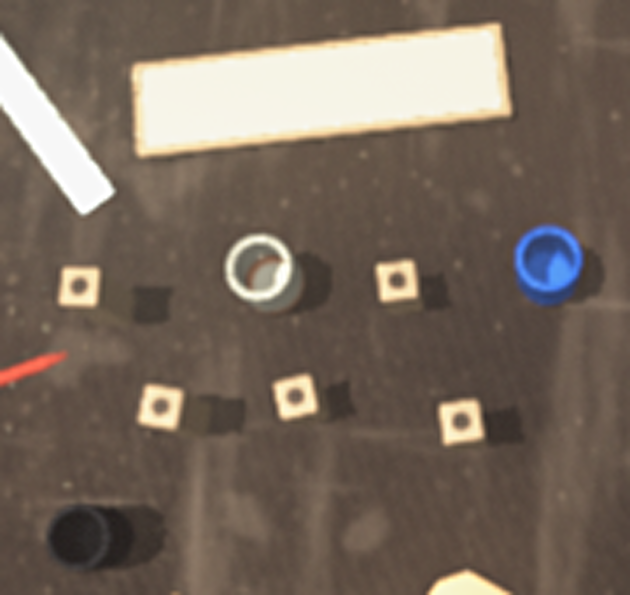

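View pics/crop2.png

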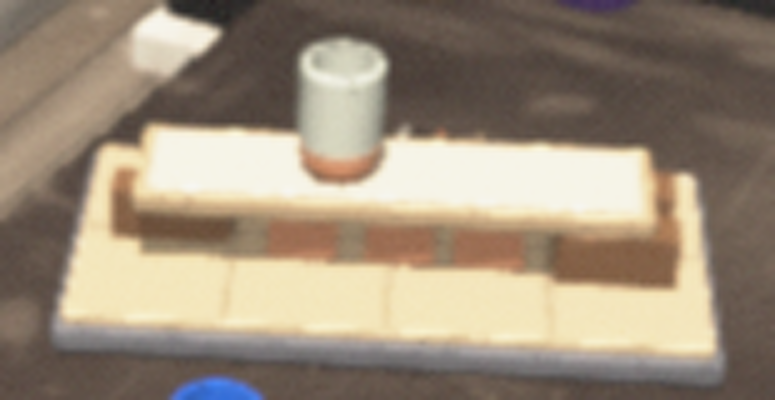

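>>> step_arm([
  [[8,33,0],[0,0,0.11],1],
  [[8,34,0],[0,0,0.11],1],
  [[8,34,0],[0,0,0.11],1],
  [[8,34,0],[0,0,0.11],1],
  [[8,34,0],[0,0,0.11],1],
  [[8,34,0],[0,0,0.11],1],
  [[8,34,0],[0,0,0.11],1],
  [[8,34,0],[0,0,0.11],1],
  [[8,34,0],[0,0,0.11],1],
  [[8,34,0],[0,0,0.11],1],
])

```text
time: 1.78
tcp_pos: [337.8, -256.1, 239.8]
eef_rot: [3.141, 0.0, 1.513]
force: [0.6, 0.6, -0.4]
opening: 95.0
```

>>> step_arm([
  [[8,33,0],[0,0,0.11],1],
  [[8,33,0],[0,0,0.11],1],
  [[8,33,0],[0,0,0],1],
  [[8,33,0],[0,0,0],1],
  [[8,33,0],[0,0,0],1],
  [[8,33,0],[0,0,0],1],
  [[8,33,0],[0,0,0],1],
  [[0,0,0],[0,0,0],1],
  [[0,0,0],[0,0,0],1],
])

```text
time: 2.53
tcp_pos: [393.8, -25.3, 239.8]
eef_rot: [3.141, 0.0, 1.732]
force: [0.3, -0.2, 0.4]
opening: 95.5
```

```bash
python3 - <<'E'
from h import *
o=monitor.get_obs();print({k:o[k] for k in('time','tcp_pos','eef_rot','force','opening')})
d=get_image("wrist");cv2.imwrite("pics/w1.png",d["image"][:,:,::-1])
E
```

```text
{'time': 2.5333, 'tcp_pos': array([393.84473029, -25.32879574, 239.80291547]), 'eef_rot': array([3.14139007e+00, 3.93810209e-04, 1.73221915e+00]), 'force': array([ 0.27818671, -0.19745411,  0.39564027]), 'opening': 95.46961483466289}
```

View pics/w1.png

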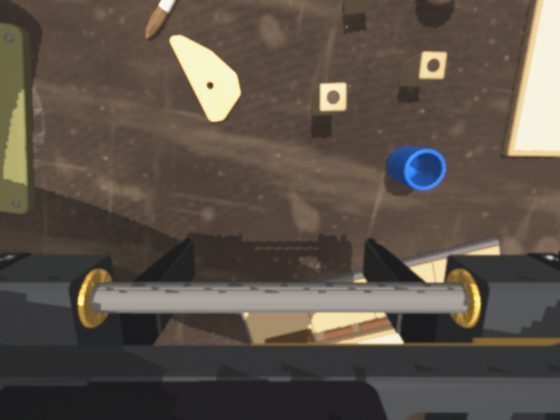

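The wrist view shows tall post 3 at (333,97), a short post at (432,65) and the blue pot at (420,168). I'll measure the post from here.

```bash
cat >> h.py <<'E'
import scipy.ndimage as nd
def boxes(d,lo,hi,nmin=60,roi=(250,760,-420,420)):
    P=cloud(d);z=P[...,2];x=P[...,0];y=P[...,1]
    L,k=nd.label((x>roi[0])&(x<roi[1])&(y>roi[2])&(y<roi[3])&(z>lo)&(z<hi))
    for i in range(1,k+1):
        m=L==i
        if m.sum()<nmin: continue
        v,u=np.nonzero(m);Q=P[m];print((lo,hi),"pix",u.mean().round(),v.mean().round(),m.sum(),"z",np.median(Q[:,2]).round(1),*rect(Q[:,:2]))
E
python3 - <<'E'
from h import *
d=get_image("wrist");boxes(d,74,84);boxes(d,50,59)
E
```

```text
(74, 84) pix 332.0 96.0 763 z 79.6 [426.6  78.2] [24.5 23.7] 11.7
(50, 59) pix 431.0 64.0 731 z 54.7 [516.7 123.7] [24.2 24.3] 8.7
(50, 59) pix 406.0 163.0 133 z 54.2 [518.8  29.1] [38.2 13.4] 84.7
(50, 59) pix 435.0 170.0 152 z 54.6 [543.4  26. ] [34.4 16. ] 79.9
(50, 59) pix 351.0 334.0 264 z 55.9 [ 500.2 -172.9] [98.8  2.8] 24.5
```

>>> step_arm([
  [[8,26,0],[0,0,0.03],1],
  [[8,26,0],[0,0,0],1],
  [[8,26,0],[0,0,0],1],
  [[8,26,0],[0,0,0],1],
  [[0,0,-30],[0,0,0],1],
  [[0,0,-30],[0,0,0],1],
  [[0,0,-30],[0,0,0],1],
  [[0,0,-30],[0,0,0],1],
  [[0,0,0],[0,0,0],1],
])

```text
time: 3.38
tcp_pos: [421.4, 75.5, 113.3]
eef_rot: [-3.13, -0.001, 1.755]
force: [-1.0, 0.8, -1.4]
opening: 94.6
```

>>> step_arm([
  [[0,0,-20],[0,0,0],1],
  [[0,0,-20],[0,0,0],1],
  [[0,0,-19],[0,0,0],1],
  [[0,0,0],[0,0,0],1],
  [[0,0,0],[0,0,0],0.6],
  [[0,0,0],[0,0,0],0.4],
  [[0,0,0],[0,0,0],0.2],
  [[0,0,0],[0,0,0],0.1],
  [[0,0,0],[0,0,0],0.1],
  [[0,0,0],[0,0,0],0.1],
], grip_force=20)

```text
time: 4.22
tcp_pos: [426.2, 77.3, 61.4]
eef_rot: [3.14, 0.0, 1.758]
force: [-0.4, 0.0, 0.4]
opening: 60.9
```

>>> step_arm([
  [[0,0,0],[0,0,0],0.1],
  [[0,0,0],[0,0,0],0.1],
  [[0,0,0],[0,0,0],0.1],
  [[0,0,0],[0,0,0],0.1],
  [[0,0,0],[0,0,0],0.1],
  [[0,0,0],[0,0,0],0.1],
  [[0,0,0],[0,0,0],0.1],
  [[0,0,0],[0,0,0],0.1],
  [[0,0,0],[0,0,0],0.1],
  [[0,0,0],[0,0,0],0.1],
])

```text
time: 5.05
tcp_pos: [425.7, 77.3, 60.6]
eef_rot: [-3.141, -0.0, 1.758]
force: [-0.0, -0.5, -1.1]
opening: 23.7
```

>>> step_arm([
  [[0,0,15],[0,0,0],0.1],
  [[0,0,35],[0,0,0],0.1],
  [[0,0,35],[0,0,0],0.1],
  [[0,0,35],[0,0,0],0.1],
  [[0,0,35],[0,0,0],0.1],
  [[10,-10,25],[0,0,0.039],0.1],
  [[20,-19,0],[0,0,0.04],0.1],
  [[20,-19,0],[0,0,0.04],0.1],
  [[20,-19,0],[0,0,0.04],0.1],
  [[20,-19,0],[0,0,0.04],0.1],
])

```text
time: 5.88
tcp_pos: [516.5, -9.6, 240.7]
eef_rot: [3.141, 0.0, 1.959]
force: [-0.1, 0.9, -0.8]
opening: 23.9
```

>>> step_arm([
  [[20,-19,0],[0,0,0.04],0.1],
  [[20,-19,0],[0,0,0],0.1],
  [[20,-19,0],[0,0,0],0.1],
  [[20,-19,0],[0,0,0],0.1],
  [[20,-19,0],[0,0,0],0.1],
  [[20,-19,0],[0,0,0],0.1],
  [[12,-12,0],[0,0,0],0.1],
  [[5,-5,0],[0,0,0],0.1],
  [[0,0,0],[0,0,0],0.1],
  [[0,0,0],[0,0,0],0.1],
])

```text
time: 6.72
tcp_pos: [652.3, -139.3, 240.1]
eef_rot: [-3.141, -0.001, 1.997]
force: [0.3, -0.1, -2.5]
opening: 23.7
```

```bash
python3 - <<'E'
from h import *
o=monitor.get_obs();print({k:o[k] for k in('time','tcp_pos','eef_rot','force','opening')})
for n in("wrist","top"):
    d=get_image(n);cv2.imwrite(f"pics/{n}2.png",d["image"][:,:,::-1])
    boxes(d,58,70,200);boxes(d,240,275)
E
```

```text
{'time': 6.7167, 'tcp_pos': array([ 652.27922168, -139.32972903,  240.07056402]), 'eef_rot': array([-3.14064008e+00, -1.21300560e-03,  1.99669047e+00]), 'force': array([ 0.26603765, -0.08539594, -2.53738046]), 'opening': 23.70821391879814}
(58, 70) pix 162.0 197.0 13692 z 63.7 [ 551.4 -186.7] [259.5  67.8] 24.4
(240, 275) pix 278.0 267.0 2536 z 256.6 [ 648.7 -130.5] [41.4  7.6] 24.6
(240, 275) pix 278.0 320.0 512 z 268.0 [ 655.4 -145.3] [27.2 13. ] 24.4
```

View pics/wrist2.png

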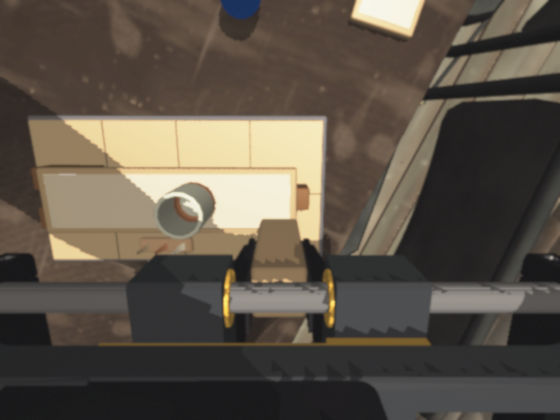

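View pics/top2.png

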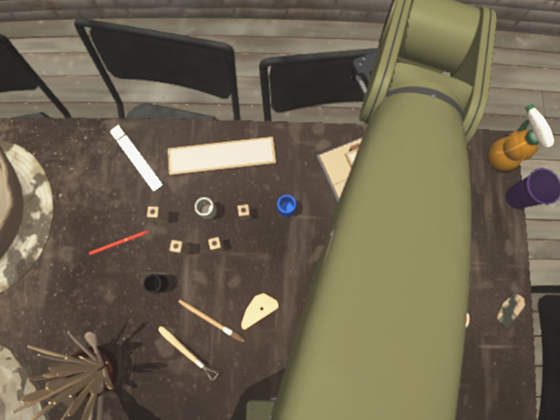

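The wrist view shows the lower shelf whole, with its single-post stub at (301,197) on the right. The held post at (278,250) lines up with that end.

>>> step_arm([
  [[2,-1,-20],[0,0,0],0.1],
  [[0,0,-30],[0,0,0],0.1],
  [[0,0,-25],[0,0,0],0.1],
  [[0,0,-18],[0,0,0],0.1],
  [[0,0,-10],[0,0,0],0.1],
  [[0,0,-6],[0,0,0],0.1],
  [[0,0,0],[0,0,0],0.1],
  [[0,0,0],[0,0,0],0.1],
])

```text
time: 7.48
tcp_pos: [655.3, -140.6, 132.9]
eef_rot: [3.14, 0.001, 1.997]
force: [0.5, -0.2, -0.8]
opening: 23.7
```

```bash
python3 - <<'E'
from h import *
o=monitor.get_obs();print({k:o[k] for k in('time','tcp_pos','eef_rot','force','opening')})
d=get_image("scene");cv2.imwrite("pics/s3.png",cv2.resize(d["image"][80:230,200:400,::-1],None,fx=4,fy=4,interpolation=2))
E
```

```text
{'time': 7.4833, 'tcp_pos': array([ 655.2630422 , -140.55272813,  132.91002603]), 'eef_rot': array([3.14033416e+00, 1.07537496e-03, 1.99715627e+00]), 'force': array([ 0.46272106, -0.1734727 , -0.80123126]), 'opening': 23.712103704666777}
```

View pics/s3.png

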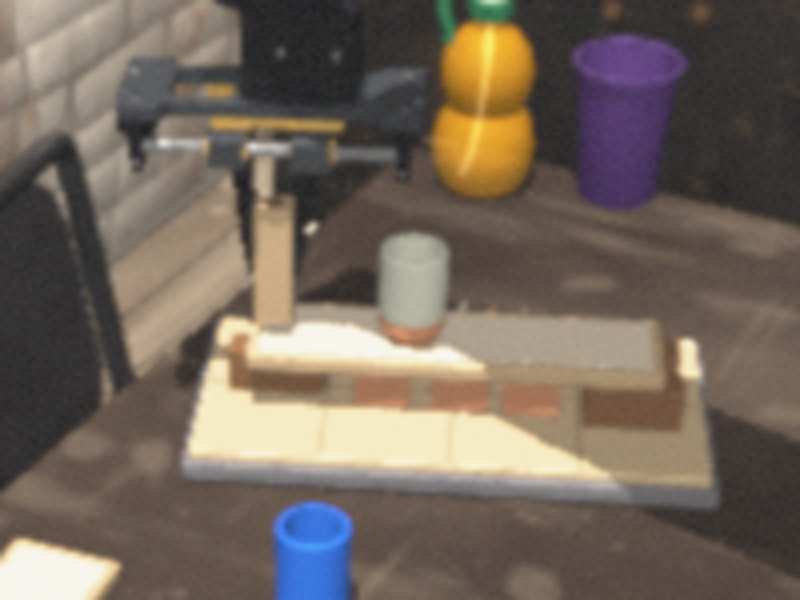

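The held post hovers about 8 mm above the shelf end, with its foot near crop (275,325).

>>> step_arm([
  [[-1,0,-4],[0,0,0],0.1],
  [[0,0,-2],[0,0,0],0.1],
  [[0,0,0],[0,0,0],0.1],
  [[0,0,0],[0,0,0],0.1],
])

```text
time: 7.87
tcp_pos: [653.8, -140.8, 125.8]
eef_rot: [3.141, 0.0, 1.997]
force: [-0.5, -0.6, -1.7]
opening: 23.9
```

>>> step_arm([
  [[0,0,-1],[0,0,0],0.1],
  [[0,0,0],[0,0,0],0.1],
  [[0,0,0],[0,0,0],0.1],
])

```text
time: 8.12
tcp_pos: [653.7, -140.7, 124.6]
eef_rot: [-3.142, -0.0, 1.997]
force: [-0.7, -0.5, -0.8]
opening: 23.9
```

>>> step_arm([
  [[0,0,-1],[0,0,0],0.1],
  [[0,0,0],[0,0,0],0.1],
  [[0,0,0],[0,0,0],0.1],
])

```text
time: 8.37
tcp_pos: [653.9, -140.8, 124.6]
eef_rot: [3.141, 0.0, 1.997]
force: [-2.4, 1.5, 4.2]
opening: 23.9
```

Contact. Release and rise.

>>> step_arm([
  [[0,0,0.5],[0,0,0],0.3],
  [[0,0,0],[0,0,0],0.35],
  [[0,0,0],[0,0,0],0.4],
  [[0,0,0],[0,0,0],0.5],
  [[0,0,0],[0,0,0],0.5],
  [[0,0,0],[0,0,0],0.5],
  [[0,0,0],[0,0,0],0.5],
  [[0,0,15],[0,0,0],0.5],
  [[0,0,30],[0,0,0],0.5],
  [[0,0,35],[0,0,0],0.5],
])

```text
time: 9.2
tcp_pos: [652.2, -140.3, 203.0]
eef_rot: [-3.138, -0.003, 1.997]
force: [0.1, -0.0, 1.1]
opening: 47.6
```

>>> step_arm([
  [[0,0,35],[0,0,0],1],
  [[-10,20,0],[0,0,0],1],
  [[-20,40,0],[0,0,0],1],
  [[-10,40,0],[0,0,0],1],
  [[-10,40,0],[0,0,0],1],
  [[-10,40,0],[0,0,0],1],
  [[0,0,0],[0,0,0],1],
  [[0,0,0],[0,0,0],1],
])

```text
time: 9.87
tcp_pos: [594.9, 38.4, 240.7]
eef_rot: [3.14, 0.001, 2.001]
force: [0.1, -0.2, -0.6]
opening: 93.2
```

```bash
python3 - <<'E'
from h import *
o=monitor.get_obs();print({k:o[k] for k in('time','tcp_pos','eef_rot','force','opening')})
d=get_image("top");cv2.imwrite("pics/t4.png",d["image"][:,:,::-1])
boxes(d,138,150);boxes(d,58,70,200);boxes(d,72,86)
E
```

```text
{'time': 9.8667, 'tcp_pos': array([594.89520052,  38.43468632, 240.69810441]), 'eef_rot': array([3.14004074e+00, 1.03326841e-03, 2.00051346e+00]), 'force': array([ 0.11590085, -0.17196303, -0.61849416]), 'opening': 93.2449898869828}
(138, 150) pix 368.0 141.0 133 z 143.1 [ 653.  -137.9] [24.2 24.1] 24.9
(58, 70) pix 384.0 206.0 2824 z 63.5 [ 549.8 -185.6] [258.8  69.5] 24.3
(72, 86) pix 153.0 212.0 129 z 79.2 [500.6 320.5] [22.6 25.4] 1.2
(72, 86) pix 176.0 246.0 118 z 79.4 [428.1 262.8] [21.7 25.6] 1.1
```

View pics/t4.png

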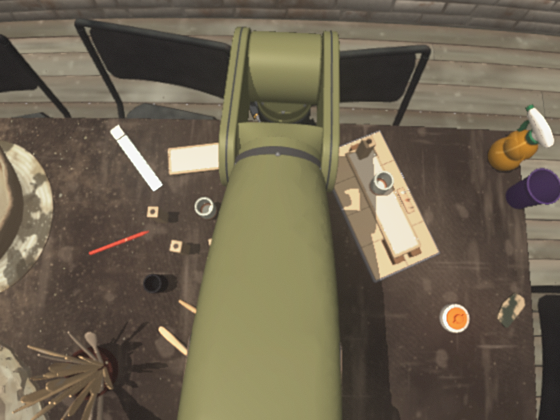

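Tall post 3 now stands at (653,-138), within 1 mm of the spot above its lower post. Next is the post at top-image (176,246).

>>> step_arm([
  [[-20,16,0],[0,0,-0.08],1],
  [[-20,16,0],[0,0,-0.08],1],
  [[-20,16,0],[0,0,-0.08],1],
  [[-20,16,0],[0,0,-0.08],1],
  [[-20,16,0],[0,0,-0.08],1],
  [[-20,16,0],[0,0,0],1],
  [[-20,16,0],[0,0,0],1],
  [[-15,16,0],[0,0,0],1],
  [[0,0,0],[0,0,0],1],
  [[0,0,0],[0,0,0],1],
])

```text
time: 10.75
tcp_pos: [440.6, 164.0, 239.9]
eef_rot: [3.14, 0.0, 1.597]
force: [-0.7, -0.2, 0.6]
opening: 95.2
```

```bash
python3 - <<'E'
from h import *
o=monitor.get_obs();print({k:o[k] for k in('time','tcp_pos','eef_rot','force','opening')})
d=get_image("wrist");cv2.imwrite("pics/w5.png",d["image"][:,:,::-1])
boxes(d,74,84);boxes(d,58,66)
E
```

```text
{'time': 10.75, 'tcp_pos': array([440.62777663, 163.97082671, 239.8652871 ]), 'eef_rot': array([3.14008606e+00, 3.47860372e-04, 1.59670048e+00]), 'force': array([-0.71224319, -0.24199952,  0.61925708]), 'opening': 95.19025318741387}
(74, 84) pix 354.0 26.0 924 z 79.6 [502.4 320.2] [24.1 24.8] 0.5
(74, 84) pix 268.0 95.0 758 z 79.6 [429.4 262.8] [24.2 23.9] 82.2
(58, 66) pix 181.0 35.0 642 z 61.3 [349.2 312.9] [40.5 40.7] 1.0
(58, 66) pix 345.0 40.0 92 z 62.5 [497.1 313.5] [14.8 31. ] 48.3
(58, 66) pix 360.0 153.0 477 z 61.3 [521.5 212. ] [40.6 40.7] 53.4
(58, 66) pix 356.0 325.0 209 z 61.2 [533.1  22.4] [40.7 27.8] 0.4
```

View pics/w5.png

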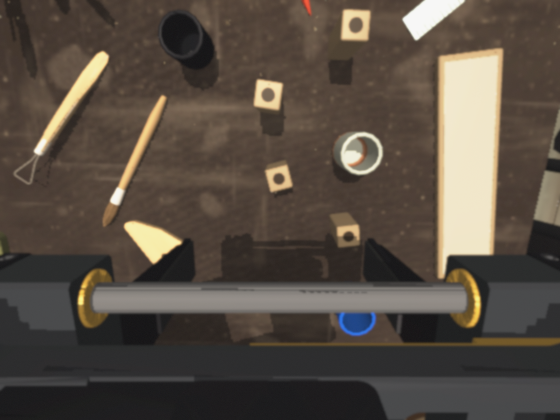

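The wrist view shows tall post 2 at (268,95), turned about -8°; tall post 1 is at (355,25) and the pale loose beaker at (358,153).

>>> step_arm([
  [[-4,32,0],[0,0,-0.08],1],
  [[-4,33,0],[0,0,-0.08],1],
  [[-4,33,0],[0,0,0],1],
  [[0,0,0],[0,0,0],1],
  [[0,0,-30],[0,0,0],1],
  [[0,0,-30],[0,0,0],1],
  [[0,0,-30],[0,0,0],1],
  [[0,0,-30],[0,0,0],1],
  [[0,0,0],[0,0,0],1],
])

```text
time: 11.55
tcp_pos: [425.2, 259.3, 112.5]
eef_rot: [-3.131, 0.007, 1.435]
force: [-1.1, -1.1, -1.1]
opening: 95.0
```

>>> step_arm([
  [[0,0,-20],[0,0,0],1],
  [[0,0,-20],[0,0,0],1],
  [[0,0,-19],[0,0,0],0.8],
  [[0,0,0],[0,0,0],0.1],
  [[0,0,0],[0,0,0],0.1],
  [[0,0,0],[0,0,0],0.1],
  [[0,0,0],[0,0,0],0.1],
  [[0,0,0],[0,0,0],0.1],
  [[0,0,0],[0,0,0],0.1],
  [[0,0,0],[0,0,0],0.1],
])

```text
time: 12.38
tcp_pos: [428.5, 262.8, 61.0]
eef_rot: [3.141, -0.001, 1.437]
force: [0.2, -0.2, -0.9]
opening: 47.4
```

>>> step_arm([
  [[0,0,0],[0,0,0],0.1],
  [[0,0,0],[0,0,0],0.1],
  [[0,0,0],[0,0,0],0.1],
  [[0,0,0],[0,0,0],0.1],
  [[0,0,0],[0,0,0],0.1],
])

```text
time: 12.8
tcp_pos: [428.1, 262.6, 60.1]
eef_rot: [-3.141, 0.0, 1.437]
force: [-0.3, -0.0, 0.8]
opening: 24.1
```

>>> step_arm([
  [[0,0,15],[0,0,0],0.1],
  [[0,0,35],[0,0,0],0.1],
  [[0,0,35],[0,0,0],0.1],
  [[0,0,35],[0,0,0],0.1],
  [[0,0,35],[0,0,0],0.1],
  [[0,-15,25],[0,0,0.056],0.1],
  [[2,-30,0],[0,0,0.056],0.1],
  [[2,-35,0],[0,0,0.056],0.1],
  [[2,-35,0],[0,0,0.056],0.1],
  [[2,-35,0],[0,0,0.056],0.1],
])

```text
time: 13.63
tcp_pos: [435.7, 111.3, 240.1]
eef_rot: [3.141, 0.0, 1.721]
force: [0.4, -0.3, -1.4]
opening: 24.1
```

>>> step_arm([
  [[2,-35,0],[0,0,0.056],0.1],
  [[2,-35,0],[0,0,0.056],0.1],
  [[2,-35,0],[0,0,0.056],0.1],
  [[2,-35,0],[0,0,0.056],0.1],
  [[2,-35,0],[0,0,0.056],0.1],
  [[2,-35,0],[0,0,0],0.1],
  [[2,-35,0],[0,0,0],0.1],
  [[2,-35,0],[0,0,0],0.1],
  [[2,-35,0],[0,0,0],0.1],
  [[2,-35,0],[0,0,0],0.1],
])

```text
time: 14.47
tcp_pos: [455.6, -239.1, 239.8]
eef_rot: [-3.141, -0.0, 1.996]
force: [0.9, -0.6, -1.7]
opening: 24.0
```

>>> step_arm([
  [[2,-15,0],[0,0,0],0.1],
  [[0,0,0],[0,0,0],0.1],
  [[0,0,0],[0,0,0],0.1],
])

```text
time: 14.72
tcp_pos: [457.9, -252.3, 239.5]
eef_rot: [-3.141, -0.002, 1.995]
force: [0.2, 0.5, -0.8]
opening: 24.4
```

>>> step_arm([
  [[-1,0,-20],[0,0,0],0.1],
  [[0,0,-30],[0,0,0],0.1],
  [[0,0,-25],[0,0,0],0.1],
  [[0,0,-18],[0,0,0],0.1],
  [[0,0,-10],[0,0,0],0.1],
  [[0,0,-7],[0,0,0],0.1],
  [[0,0,0],[0,0,0],0.1],
  [[0,0,-3],[0,0,0],0.1],
  [[0,0,0],[0,0,0],0.1],
  [[0,0,0],[0,0,0],0.1],
])

```text
time: 15.55
tcp_pos: [457.8, -252.8, 128.4]
eef_rot: [3.14, 0.002, 1.997]
force: [0.1, 0.6, -0.7]
opening: 23.9
```

```bash
python3 - <<'E'
from h import *
d=get_image("scene");cv2.imwrite("pics/s6.png",cv2.resize(d["image"][80:230,230:430,::-1],None,fx=4,fy=4,interpolation=2))
E
```

```text
(no output)
```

View pics/s6.png

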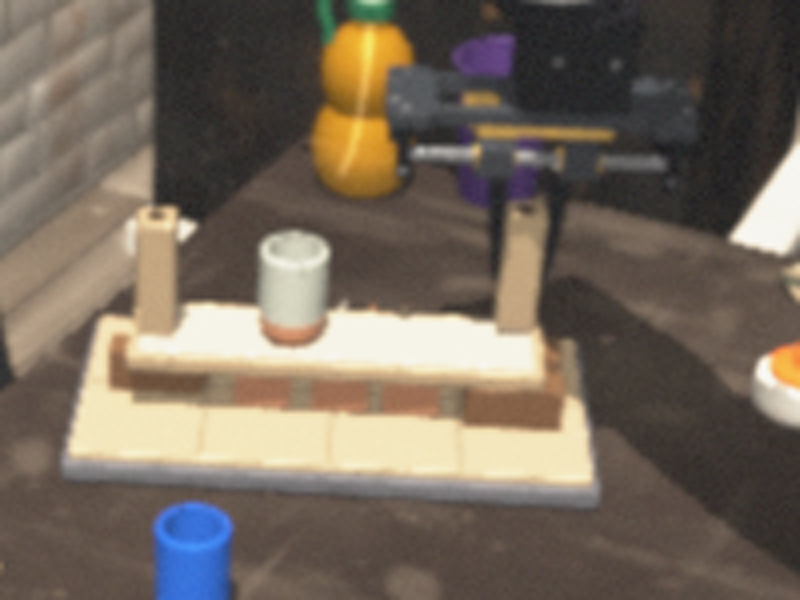

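The first post is upright at crop (157,270). The second hovers just above its place, with its foot at (518,330).

>>> step_arm([
  [[-1,0,-3],[0,0,0],0.1],
  [[0,0,0],[0,0,0],0.1],
  [[0,0,0],[0,0,0],0.1],
])

```text
time: 15.85
tcp_pos: [456.0, -252.5, 124.1]
eef_rot: [-3.142, -0.0, 1.997]
force: [-0.4, 0.4, -0.3]
opening: 24.0
```

>>> step_arm([
  [[0,0,-1],[0,0,0],0.1],
  [[0,0,0],[0,0,0],0.1],
  [[0,0,0],[0,0,0],0.1],
])

```text
time: 16.1
tcp_pos: [456.1, -252.6, 124.1]
eef_rot: [-3.141, -0.0, 1.997]
force: [-2.4, 2.0, 5.2]
opening: 24.0
```

>>> step_arm([
  [[0,0,0.5],[0,0,0],0.3],
  [[0,0,0],[0,0,0],0.35],
  [[0,0,0],[0,0,0],0.4],
  [[0,0,0],[0,0,0],0.5],
  [[0,0,0],[0,0,0],0.5],
  [[0,0,0],[0,0,0],0.5],
  [[0,0,0],[0,0,0],0.5],
  [[0,0,15],[0,0,0],0.5],
  [[0,0,30],[0,0,0],0.5],
  [[0,0,35],[0,0,0],0.5],
])

```text
time: 16.93
tcp_pos: [454.6, -251.4, 201.8]
eef_rot: [-3.139, -0.005, 1.997]
force: [0.4, -0.3, 0.3]
opening: 47.9
```

>>> step_arm([
  [[0,0,35],[0,0,0],1],
  [[2,20,0],[0,0,-0.07],1],
  [[3,35,0],[0,0,-0.07],1],
  [[3,35,0],[0,0,-0.07],1],
  [[3,35,0],[0,0,-0.07],1],
  [[3,35,0],[0,0,-0.07],1],
  [[3,35,0],[0,0,-0.07],1],
  [[3,35,0],[0,0,0],1],
  [[3,35,0],[0,0,0],1],
  [[3,35,0],[0,0,0],1],
])

```text
time: 17.77
tcp_pos: [481.9, 49.3, 238.8]
eef_rot: [3.141, 0.0, 1.577]
force: [0.8, -0.3, -0.6]
opening: 95.0
```

>>> step_arm([
  [[3,35,0],[0,0,0],1],
  [[3,35,0],[0,0,0],1],
  [[3,35,0],[0,0,0],1],
  [[3,35,0],[0,0,0],1],
  [[3,20,0],[0,0,0],1],
  [[3,10,0],[0,0,0],1],
  [[0,0,0],[0,0,0],1],
  [[0,0,0],[0,0,0],1],
])

```text
time: 18.43
tcp_pos: [500.1, 217.2, 238.4]
eef_rot: [-3.141, 0.001, 1.577]
force: [-0.6, -0.3, 0.3]
opening: 95.2
```

```bash
python3 - <<'E'
from h import *
o=monitor.get_obs();print({k:o[k] for k in('time','tcp_pos','eef_rot','force','opening')})
d=get_image("wrist");cv2.imwrite("pics/w7.png",d["image"][:,:,::-1])
boxes(d,74,84);boxes(d,58,66)
d=get_image("top");cv2.imwrite("pics/t7.png",d["image"][:,:,::-1]);boxes(d,138,150);boxes(d,58,70,200)
E
```

```text
{'time': 18.4333, 'tcp_pos': array([500.11776641, 217.1716513 , 238.39472384]), 'eef_rot': array([-3.14105523e+00,  8.28265437e-04,  1.57721642e+00]), 'force': array([-0.5968628 , -0.31183706,  0.31792731]), 'opening': 95.23665180028328}
(74, 84) pix 281.0 90.0 776 z 79.6 [502.7 320.3] [24.2 23.8] 89.5
(58, 66) pix 119.0 98.0 581 z 61.1 [349.4 313.5] [40.5 40.9] 31.3
(58, 66) pix 299.0 203.0 416 z 61.2 [521.9 212.3] [40.8 40.4] 10.4
(138, 150) pix 368.0 141.0 134 z 143.2 [ 653.2 -137.7] [25.2 23.8] 24.8
(138, 150) pix 426.0 237.0 143 z 143.4 [ 455.5 -251.8] [23.  25.4] 25.9
(58, 70) pix 383.0 205.0 2720 z 63.4 [ 550.  -185.1] [259.6  70.4] 24.9
```

View pics/w7.png

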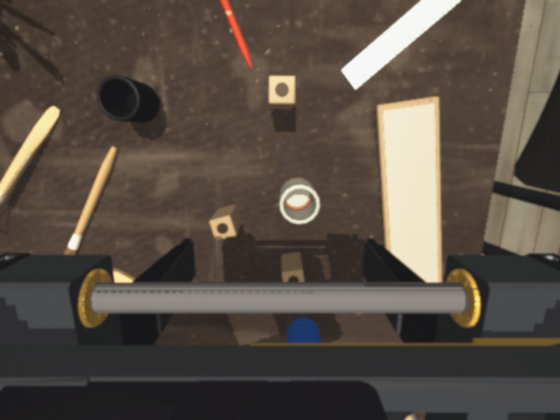

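View pics/t7.png

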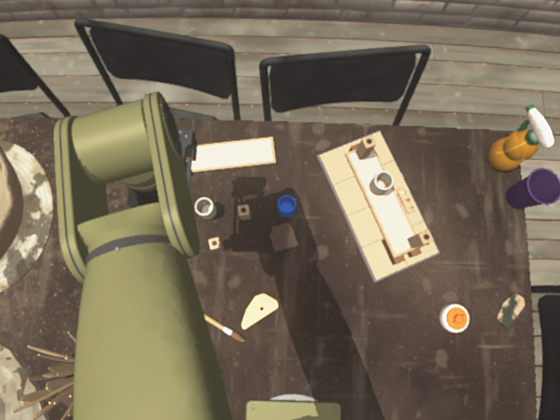

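Both placed posts are good. The wrist view shows the last tall post at (281,90), dead ahead.

>>> step_arm([
  [[1,30,0],[0,0,0],1],
  [[0,36,0],[0,0,0],1],
  [[0,36,0],[0,0,0],1],
  [[0,0,0],[0,0,0],1],
  [[0,0,-30],[0,0,0],1],
  [[0,0,-30],[0,0,0],1],
  [[0,0,-30],[0,0,0],1],
  [[0,0,-30],[0,0,0],1],
  [[0,0,0],[0,0,0],1],
])

```text
time: 19.28
tcp_pos: [497.3, 315.7, 111.5]
eef_rot: [-3.131, 0.006, 1.575]
force: [-1.2, -1.1, -1.8]
opening: 94.9
```

>>> step_arm([
  [[0,0,-20],[0,0,0],1],
  [[0,0,-20],[0,0,0],1],
  [[0,0,-18],[0,0,0],0.8],
  [[0,0,0],[0,0,0],0.1],
  [[0,0,0],[0,0,0],0.1],
  [[0,0,0],[0,0,0],0.1],
  [[0,0,0],[0,0,0],0.1],
  [[0,0,0],[0,0,0],0.1],
  [[0,0,0],[0,0,0],0.1],
  [[0,0,0],[0,0,0],0.1],
])

```text
time: 20.12
tcp_pos: [501.5, 319.8, 61.5]
eef_rot: [3.14, -0.001, 1.577]
force: [0.7, 0.3, -0.0]
opening: 47.0
```

>>> step_arm([
  [[0,0,0],[0,0,0],0.1],
  [[0,0,0],[0,0,0],0.1],
  [[0,0,0],[0,0,0],0.1],
  [[0,0,0],[0,0,0],0.1],
  [[0,0,0],[0,0,0],0.1],
  [[0,0,0],[0,0,0],0.1],
])

```text
time: 20.62
tcp_pos: [501.1, 319.6, 60.6]
eef_rot: [-3.141, 0.0, 1.577]
force: [-0.2, 0.6, 0.3]
opening: 23.5
```

>>> step_arm([
  [[0,0,15],[0,0,0],0.1],
  [[0,0,35],[0,0,0],0.1],
  [[0,0,35],[0,0,0],0.1],
  [[0,0,35],[0,0,0],0.1],
  [[0,0,35],[0,0,0],0.1],
  [[-2,-15,25],[0,0,0.06],0.1],
  [[-4,-30,0],[0,0,0.06],0.1],
  [[-4,-35,0],[0,0,0.06],0.1],
  [[-4,-35,0],[0,0,0.06],0.1],
  [[-4,-35,0],[0,0,0.06],0.1],
])

```text
time: 21.45
tcp_pos: [482.4, 168.3, 240.5]
eef_rot: [-3.141, 0.0, 1.881]
force: [0.6, -1.2, -1.0]
opening: 23.8
```

>>> step_arm([
  [[-4,-35,0],[0,0,0.06],0.1],
  [[-4,-35,0],[0,0,0.06],0.1],
  [[-4,-35,0],[0,0,0],0.1],
  [[-4,-35,0],[0,0,0],0.1],
  [[-4,-35,0],[0,0,0],0.1],
  [[-4,-35,0],[0,0,0],0.1],
  [[-4,-35,0],[0,0,0],0.1],
  [[-4,-35,0],[0,0,0],0.1],
  [[-4,-35,0],[0,0,0],0.1],
  [[-4,-33,0],[0,0,0],0.1],
])

```text
time: 22.28
tcp_pos: [442.4, -180.2, 240.5]
eef_rot: [-3.142, 0.0, 1.996]
force: [0.5, 0.1, -0.6]
opening: 24.2
```

>>> step_arm([
  [[-4,-22,0],[0,0,0],0.1],
  [[0,-13,0],[0,0,0],0.1],
  [[0,0,0],[0,0,0],0.1],
  [[0,0,0],[0,0,0],0.1],
])

```text
time: 22.62
tcp_pos: [439.1, -213.2, 240.3]
eef_rot: [3.142, -0.001, 1.996]
force: [-1.0, 0.4, -1.8]
opening: 24.3
```

>>> step_arm([
  [[0,0,-20],[0,0,0],0.1],
  [[0,0,-30],[0,0,0],0.1],
  [[0,0,-25],[0,0,0],0.1],
  [[0,0,-18],[0,0,0],0.1],
  [[0,0,-10],[0,0,0],0.1],
  [[0,0,-7],[0,0,0],0.1],
  [[0,0,0],[0,0,0],0.1],
  [[0,0,-3],[0,0,0],0.1],
  [[0,0,0],[0,0,0],0.1],
  [[0,0,0],[0,0,0],0.1],
])

```text
time: 23.45
tcp_pos: [439.9, -213.7, 128.9]
eef_rot: [3.14, 0.002, 1.997]
force: [1.6, 0.0, -0.6]
opening: 23.9
```

>>> step_arm([
  [[0,0,-2],[0,0,0],0.1],
  [[0,0,0],[0,0,0],0.1],
  [[0,0,0],[0,0,0],0.1],
])

```text
time: 23.7
tcp_pos: [439.2, -213.6, 125.9]
eef_rot: [3.141, 0.0, 1.997]
force: [0.1, 0.3, -2.0]
opening: 23.6
```

>>> step_arm([
  [[0,0,-1],[0,0,0],0.1],
  [[0,0,0],[0,0,0],0.1],
  [[0,0,0],[0,0,0],0.1],
])

```text
time: 23.95
tcp_pos: [439.0, -213.4, 124.6]
eef_rot: [-3.141, -0.0, 1.997]
force: [0.5, 0.7, -1.2]
opening: 23.8
```

>>> step_arm([
  [[0,0,-1],[0,0,0],0.1],
  [[0,0,0],[0,0,0],0.1],
  [[0,0,0],[0,0,0],0.1],
])

```text
time: 24.2
tcp_pos: [439.2, -213.5, 124.5]
eef_rot: [-3.141, -0.0, 1.997]
force: [-2.2, 1.8, 5.0]
opening: 23.6
```

>>> step_arm([
  [[0,0,0.5],[0,0,0],0.3],
  [[0,0,0],[0,0,0],0.35],
  [[0,0,0],[0,0,0],0.4],
  [[0,0,0],[0,0,0],0.5],
  [[0,0,0],[0,0,0],0.5],
  [[0,0,0],[0,0,0],0.5],
  [[0,0,0],[0,0,0],0.5],
  [[0,0,15],[0,0,0],0.5],
  [[0,0,30],[0,0,0],0.5],
  [[0,0,35],[0,0,0],0.5],
])

```text
time: 25.03
tcp_pos: [437.6, -212.5, 202.4]
eef_rot: [-3.138, -0.005, 1.997]
force: [1.2, -0.2, 0.4]
opening: 47.9
```

>>> step_arm([
  [[0,0,35],[0,0,0],0.8],
  [[4,20,0],[0,0,-0.1],0.8],
  [[7,35,0],[0,0,-0.1],0.8],
  [[7,35,0],[0,0,-0.1],0.8],
  [[7,35,0],[0,0,-0.1],0.8],
  [[7,35,0],[0,0,-0.1],0.8],
  [[7,35,0],[0,0,-0.1],0.8],
  [[7,35,0],[0,0,-0.1],0.8],
  [[7,35,0],[0,0,-0.1],0.8],
  [[7,35,0],[0,0,-0.1],0.8],
])

```text
time: 25.87
tcp_pos: [499.1, 88.4, 239.3]
eef_rot: [3.141, -0.0, 1.092]
force: [0.3, 0.0, -0.0]
opening: 76.1
```

>>> step_arm([
  [[7,35,0],[0,0,-0.1],0.8],
  [[7,35,0],[0,0,0],0.8],
  [[4,25,0],[0,0,0],0.8],
  [[0,0,0],[0,0,0],0.8],
  [[0,0,0],[0,0,0],0.8],
])

```text
time: 26.28
tcp_pos: [516.9, 182.5, 238.8]
eef_rot: [-3.141, 0.001, 0.999]
force: [0.2, 0.2, -0.4]
opening: 76.0
```

```bash
python3 - <<'E'
from h import *
o=monitor.get_obs();print({k:o[k] for k in('time','tcp_pos','eef_rot','force','opening')})
d=get_image("wrist");cv2.imwrite("pics/w8.png",d["image"][:,:,::-1]);boxes(d,58,66)
d=get_image("top");cv2.imwrite("pics/t8.png",d["image"][:,:,::-1]);boxes(d,138,150);boxes(d,58,70,200);boxes(d,110,135)
E
```

```text
{'time': 26.2833, 'tcp_pos': array([516.93277661, 182.47090782, 238.81063538]), 'eef_rot': array([-3.14129952e+00,  9.17911872e-04,  9.99345591e-01]), 'force': array([ 0.20986624,  0.22833169, -0.39942084]), 'opening': 75.97316211611343}
(58, 66) pix 266.0 171.0 430 z 61.3 [522.4 212.2] [40.1 40.2] 56.1
(58, 66) pix 68.0 180.0 526 z 61.0 [349.6 313.5] [40.8 40.7] 12.3
(58, 66) pix 358.0 318.0 66 z 61.1 [518.   20.1] [ 6.3 21.7] 29.9
(138, 150) pix 368.0 141.0 128 z 143.2 [ 652.8 -138.1] [24.7 23.2] 25.9
(138, 150) pix 426.0 237.0 142 z 143.6 [ 455.5 -251.7] [22.7 25. ] 25.6
(138, 150) pix 406.0 244.0 138 z 143.7 [ 438.8 -212.1] [23.6 23. ] 23.7
(58, 70) pix 381.0 200.0 2468 z 63.4 [ 550.1 -185.4] [259.4  69.8] 24.4
(110, 135) pix 364.0 148.0 73 z 122.9 [ 645.8 -135.2] [31.9 15.4] 67.3
(110, 135) pix 383.0 181.0 178 z 123.2 [ 574.8 -173.1] [40.1 41.1] 44.6
```

View pics/w8.png

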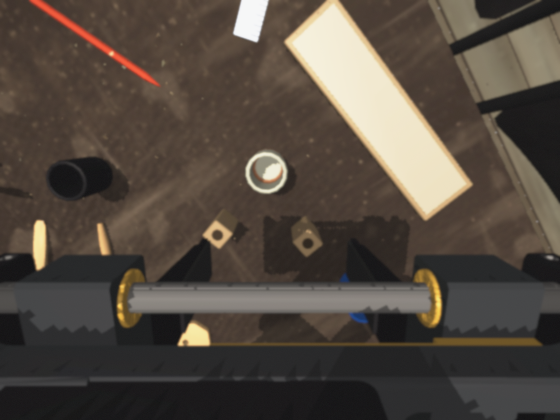

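View pics/t8.png

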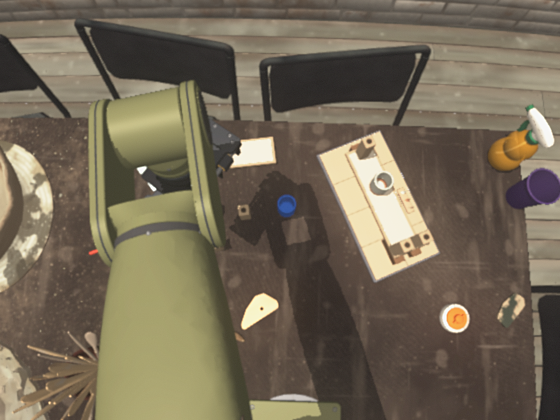

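All three posts stand within about 1 mm of target. Candidates for the beaker in the wrist view are the pale pot at (266,172), which is the one wanted, the black one at (80,178), and the blue one mostly hidden at (355,300). I'll take the pale one.

>>> step_arm([
  [[2,15,0],[0,0,0],0.8],
  [[2,14,0],[0,0,0],0.8],
  [[0,0,0],[0,0,0],0.8],
  [[0,0,-30],[0,0,0],0.8],
  [[0,0,-30],[0,0,0],0.8],
  [[0,0,-30],[0,0,0],0.8],
  [[0,0,-30],[0,0,0],0.8],
  [[0,0,0],[0,0,0],0.8],
  [[0,0,0],[0,0,0],0.8],
])

```text
time: 27.13
tcp_pos: [519.9, 209.6, 117.6]
eef_rot: [-3.139, 0.003, 0.996]
force: [-0.7, 0.2, 1.5]
opening: 76.2
```

>>> step_arm([
  [[0,0,-20],[0,0,0],0.8],
  [[0,0,-20],[0,0,0],0.8],
  [[0,0,-20],[0,0,0],0.8],
  [[0,0,-13],[0,0,0],0.8],
  [[0,0,0],[0,0,0],0.6],
  [[0,0,0],[0,0,0],0.35],
  [[0,0,0],[0,0,0],0.3],
  [[0,0,0],[0,0,0],0.3],
  [[0,0,0],[0,0,0],0.3],
  [[0,0,0],[0,0,0],0.3],
], grip_force=12)

```text
time: 27.97
tcp_pos: [521.7, 210.8, 47.3]
eef_rot: [3.141, -0.001, 0.997]
force: [-0.1, -0.7, 5.5]
opening: 41.5
```

>>> step_arm([
  [[0,0,0],[0,0,0],0.3],
  [[0,0,0],[0,0,0],0.3],
])

```text
time: 28.13
tcp_pos: [521.7, 210.9, 47.3]
eef_rot: [3.141, -0.001, 0.997]
force: [-1.7, 0.4, 6.0]
opening: 41.8
```

```bash
python3 - <<'E'
from h import *
o=monitor.get_obs();print({k:o[k] for k in('time','tcp_pos','eef_rot','force','torque','opening')})
d=get_image("scene");cv2.imwrite("pics/s9.png",cv2.resize(d["image"][170:340,150:350,::-1],None,fx=3.5,fy=3.5,interpolation=2))
E
```

```text
{'time': 28.1333, 'tcp_pos': array([521.74847716, 210.87317116,  47.29541855]), 'eef_rot': array([ 3.14076900e+00, -1.21556793e-03,  9.96804283e-01]), 'force': array([-1.72731968,  0.35385137,  5.97766687]), 'torque': array([ 0.01038245,  0.17304722, -0.00961188]), 'opening': 41.849479418020906}
```

View pics/s9.png

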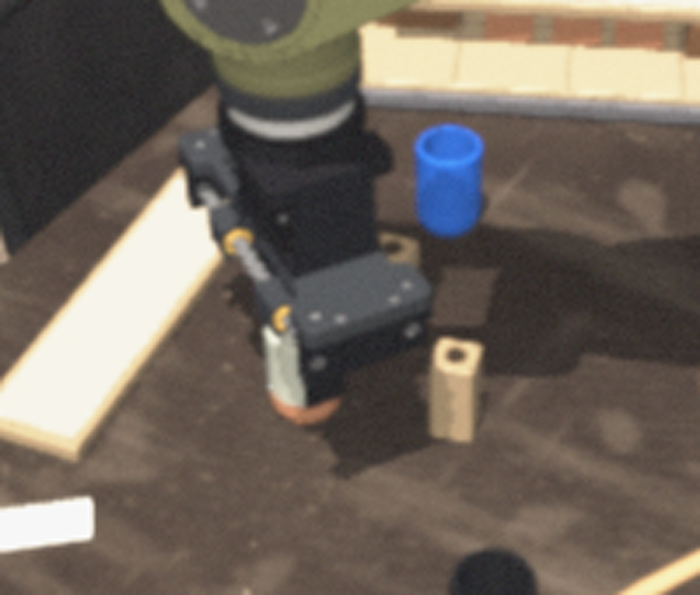

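The view shows the gripper on the pale beaker, with the short posts clear of it. Now I'll lift.

>>> step_arm([
  [[0,0,10],[0,0,0],0.3],
  [[0,0,30],[0,0,0],0.3],
  [[0,0,35],[0,0,0],0.3],
  [[0,0,35],[0,0,0],0.3],
  [[0,0,35],[0,0,0],0.3],
  [[0,0,30],[0,0,0],0.3],
  [[0,-10,18],[0,0,0],0.3],
  [[0,0,0],[0,0,0],0.3],
])

```text
time: 28.85
tcp_pos: [523.5, 200.4, 245.3]
eef_rot: [3.135, -0.007, 0.996]
force: [0.8, 0.9, -0.6]
opening: 41.7
```

>>> step_arm([
  [[-1,-25,0],[0,0,-0.06],0.3],
  [[-1,-35,0],[0,0,-0.06],0.3],
  [[-1,-35,0],[0,0,-0.06],0.3],
  [[-1,-35,0],[0,0,-0.06],0.3],
  [[-1,-35,0],[0,0,-0.06],0.3],
  [[-1,-35,0],[0,0,-0.06],0.3],
  [[-1,-35,0],[0,0,-0.06],0.3],
  [[-1,-35,0],[0,0,-0.06],0.3],
  [[-1,-35,0],[0,0,-0.06],0.3],
  [[-1,-35,0],[0,0,-0.03],0.3],
])

```text
time: 29.68
tcp_pos: [509.9, -140.6, 236.9]
eef_rot: [-3.139, 0.002, 0.424]
force: [0.8, 0.2, -1.3]
opening: 41.5
```

>>> step_arm([
  [[-1,-30,0],[0,0,0],0.3],
  [[-1,-25,0],[0,0,0],0.3],
  [[0,-10,0],[0,0,0],0.3],
  [[0,0,0],[0,0,0],0.3],
  [[0,0,0],[0,0,0],0.3],
])

```text
time: 30.1
tcp_pos: [508.6, -203.8, 237.7]
eef_rot: [-3.139, 0.001, 0.426]
force: [-0.1, 0.1, -0.5]
opening: 41.8
```

```bash
python3 - <<'E'
from h import *
o=monitor.get_obs();print({k:o[k] for k in('time','tcp_pos','eef_rot','force','torque','opening')})
d=get_image("scene");cv2.imwrite("pics/s10.png",cv2.resize(d["image"][60:230,210:420,::-1],None,fx=3.5,fy=3.5,interpolation=2))
E
```

```text
{'time': 30.1, 'tcp_pos': array([ 508.63008082, -203.8201742 ,  237.6815616 ]), 'eef_rot': array([-3.13904579e+00,  1.00930631e-03,  4.25936756e-01]), 'force': array([-0.1327031 ,  0.14709893, -0.53213335]), 'torque': array([-0.02287045, -0.01355637,  0.02076742]), 'opening': 41.81224833462305}
```

View pics/s10.png

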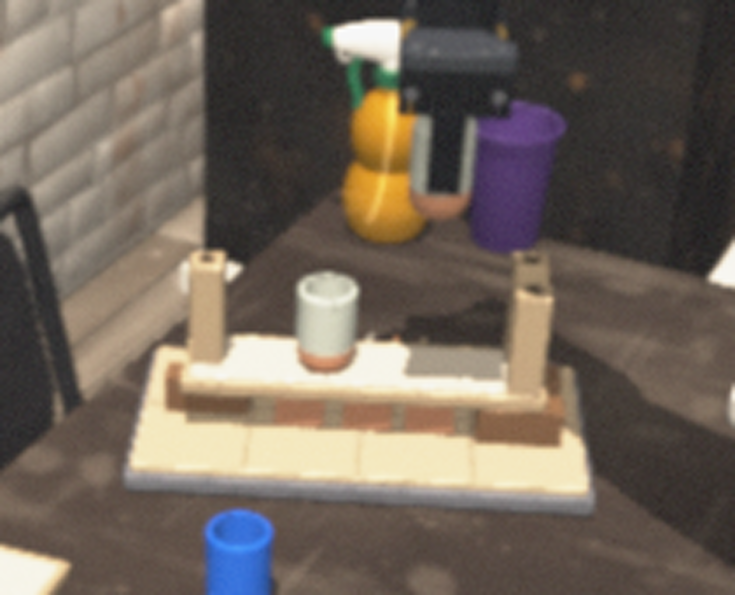

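The beaker is held upright above the gap, and the set beaker at crop (327,320) and the posts are standing. Lower it.

>>> step_arm([
  [[0,-1,-20],[0,0,0],0.3],
  [[0,0,-30],[0,0,0],0.3],
  [[0,0,-30],[0,0,0],0.3],
  [[0,0,-20],[0,0,0],0.3],
  [[0,0,-12],[0,0,0],0.3],
  [[0,0,-7],[0,0,0],0.3],
  [[0,0,0],[0,0,0],0.3],
  [[0,0,-3],[0,0,0],0.3],
  [[0,0,0],[0,0,0],0.3],
  [[0,0,0],[0,0,0],0.3],
])

```text
time: 30.98
tcp_pos: [510.0, -205.8, 118.7]
eef_rot: [3.14, -0.002, 0.427]
force: [-0.1, 0.1, -0.4]
opening: 41.8
```

>>> step_arm([
  [[0,0,-2],[0,0,0],0.3],
  [[0,0,0],[0,0,0],0.3],
  [[0,0,0],[0,0,0],0.3],
])

```text
time: 31.23
tcp_pos: [509.2, -205.6, 115.5]
eef_rot: [3.141, -0.0, 0.427]
force: [-0.1, 0.4, -1.2]
opening: 41.3
```

>>> step_arm([
  [[0,0,-2],[0,0,0],0.3],
  [[0,0,-1],[0,0,0],0.3],
  [[0,0,0],[0,0,0],0.3],
  [[0,0,0],[0,0,0],0.3],
])

```text
time: 31.57
tcp_pos: [509.0, -205.4, 111.9]
eef_rot: [-3.141, 0.0, 0.427]
force: [0.5, -0.8, -0.1]
opening: 41.7
```

>>> step_arm([
  [[0,0,-1],[0,0,0],0.3],
  [[0,0,0],[0,0,0],0.3],
  [[0,0,0],[0,0,0],0.3],
])

```text
time: 31.82
tcp_pos: [509.2, -205.5, 111.3]
eef_rot: [3.141, -0.0, 0.427]
force: [0.1, 0.4, 0.0]
opening: 41.5
```

>>> step_arm([
  [[0,0,-1],[0,0,0],0.3],
  [[0,0,0],[0,0,0],0.3],
  [[0,0,0],[0,0,0],0.3],
])

```text
time: 32.07
tcp_pos: [509.3, -205.5, 111.3]
eef_rot: [3.141, -0.0, 0.427]
force: [-2.9, 0.1, 4.8]
opening: 41.8
```

>>> step_arm([
  [[0,0,0.5],[0,0,0],0.46],
  [[0,0,0],[0,0,0],0.5],
  [[0,0,0],[0,0,0],0.55],
  [[0,0,0],[0,0,0],0.6],
  [[0,0,0],[0,0,0],0.65],
  [[0,0,0],[0,0,0],0.65],
  [[0,0,0],[0,0,0],0.65],
  [[0,0,15],[0,0,0],0.65],
  [[0,0,30],[0,0,0],0.65],
  [[0,0,35],[0,0,0],0.65],
])

```text
time: 32.9
tcp_pos: [507.4, -204.6, 188.7]
eef_rot: [-3.137, 0.004, 0.427]
force: [0.5, 0.0, -0.1]
opening: 62.0
```

>>> step_arm([
  [[0,0,35],[0,0,0],1],
  [[5,10,15],[0,0,0.1],1],
  [[15,25,0],[0,0,0.1],1],
  [[15,25,0],[0,0,0.1],1],
  [[15,25,0],[0,0,0.1],1],
  [[15,25,0],[0,0,0.1],1],
  [[15,25,0],[0,0,0.1],1],
  [[15,25,0],[0,0,0.1],1],
  [[15,25,0],[0,0,0.1],1],
  [[15,25,0],[0,0,0.1],1],
])

```text
time: 33.73
tcp_pos: [634.7, 5.9, 240.5]
eef_rot: [-3.142, 0.0, 1.332]
force: [0.5, 1.1, -0.4]
opening: 95.4
```

>>> step_arm([
  [[15,25,0],[0,0,0.1],1],
  [[10,25,0],[0,0,0.1],1],
  [[5,20,0],[0,0,0.1],1],
  [[0,0,0],[0,0,0.09],1],
  [[0,0,0],[0,0,0],1],
  [[0,0,0],[0,0,0],1],
])

```text
time: 34.23
tcp_pos: [664.0, 74.7, 240.4]
eef_rot: [-3.141, 0.0, 1.715]
force: [0.2, -0.7, 0.1]
opening: 94.8
```

```bash
python3 - <<'E'
from h import *
o=monitor.get_obs();print({k:o[k] for k in('time','tcp_pos','eef_rot','force','opening')})
d=get_image("wrist");cv2.imwrite("pics/w11.png",d["image"][:,:,::-1]);boxes(d,6,18,1000)
d=get_image("scene");cv2.imwrite("pics/s11.png",d["image"][:,:,::-1]);boxes(d,110,135)
d=get_image("top");cv2.imwrite("pics/t11.png",d["image"][:,:,::-1]);boxes(d,138,150);boxes(d,58,70,200);boxes(d,110,135);boxes(d,5,18,1500)
E
```

```text
{'time': 34.2333, 'tcp_pos': array([664.04498614,  74.67829934, 240.35884645]), 'eef_rot': array([-3.14109482e+00,  1.34275991e-04,  1.71486801e+00]), 'force': array([ 0.17760395, -0.72013613,  0.08141865]), 'opening': 94.79898396647349}
(6, 18) pix 289.0 98.0 12484 z 11.9 [662.9 166.8] [ 68. 212.] 8.4
(110, 135) pix 269.0 143.0 98 z 123.3 [ 644.9 -135.8] [32.8 18.7] 61.9
(110, 135) pix 303.0 145.0 206 z 120.9 [ 573.3 -175.2] [40.5 44.4] 0.2
(110, 135) pix 333.0 146.0 201 z 120.4 [ 508.  -206.2] [45.2 42. ] 70.1
(110, 135) pix 361.0 152.0 113 z 123.2 [ 445.8 -229.9] [23.9 67.6] 27.4
(138, 150) pix 368.0 141.0 132 z 143.0 [ 653.3 -138.2] [24.2 23.8] 24.7
(138, 150) pix 425.0 237.0 145 z 143.3 [ 455.3 -251.2] [22.7 24.9] 25.1
(138, 150) pix 406.0 244.0 142 z 143.4 [ 438.8 -211.9] [23.6 23. ] 23.1
(58, 70) pix 379.0 197.0 2046 z 63.4 [ 558.3 -181.5] [240.8  69.9] 24.3
(110, 135) pix 364.0 148.0 70 z 122.2 [ 645.8 -135. ] [31.8 15.8] 66.2
(110, 135) pix 383.0 181.0 183 z 122.9 [ 574.5 -172.7] [40.  40.7] 46.1
(110, 135) pix 398.0 212.0 187 z 123.2 [ 509.1 -204.3] [41.9 40.2] 42.3
```

View pics/w11.png

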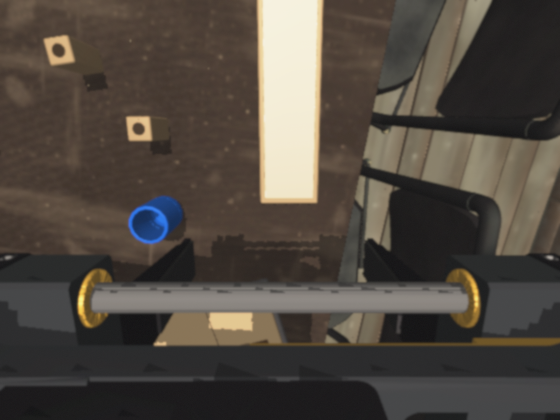

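View pics/s11.png

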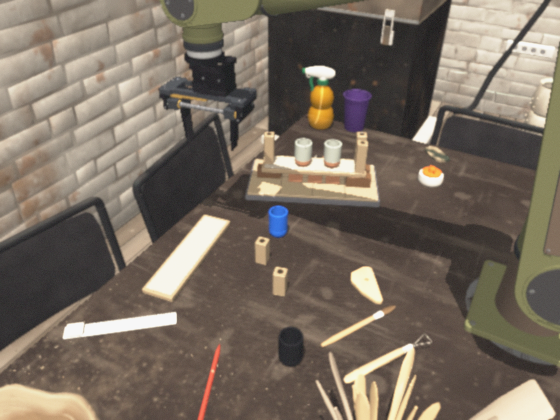

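View pics/t11.png

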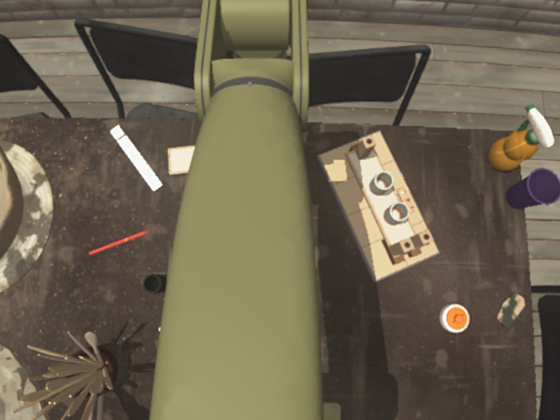

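```bash
python3 - <<'E'
from h import *
for n in("top","scene","wrist"):
    P=cloud(get_image(n)).reshape(-1,3)
    m=(P[:,1]>60)&(P[:,1]<320)&(P[:,0]>700)&(P[:,0]<950)&(P[:,2]>-30)
    Q=P[m]
    for a in range(700,950,25):
        s=Q[(Q[:,0]>=a)&(Q[:,0]<a+25)]
        if len(s): print(n,a,len(s),s[:,2].max().round(),np.median(s[:,2]).round())
E
```

```text
top 700 242 5.0 -1.0
top 725 256 4.0 -1.0
top 750 58 4.0 -1.0
top 900 60 54.0 38.0
top 925 163 64.0 57.0
scene 700 1513 505.0 4.0
scene 725 1176 340.0 1.0
scene 750 212 337.0 0.0
scene 850 140 40.0 -6.0
scene 875 336 65.0 38.0
scene 900 416 65.0 19.0
scene 925 1249 64.0 15.0
wrist 700 22998 338.0 312.0
wrist 725 6114 320.0 0.0
wrist 750 1370 2.0 -0.0
wrist 850 450 31.0 -5.0
wrist 875 1912 63.0 43.0
wrist 900 1594 59.0 22.0
wrist 925 2626 57.0 -5.0
```

Clear of furniture. Now move over the spare shelf's middle and down.

>>> step_arm([
  [[-1,25,0],[0,0,0],1],
  [[-2,35,0],[0,0,0],1],
  [[-2,35,0],[0,0,0],1],
  [[0,19,0],[0,0,0],1],
  [[0,0,-30],[0,0,0],1],
  [[0,0,-35],[0,0,0],1],
  [[0,0,-35],[0,0,0],1],
  [[0,0,-30],[0,0,0],1],
  [[0,0,-15],[0,0,0],1],
  [[0,0,0],[0,0,0],1],
])

```text
time: 35.37
tcp_pos: [656.1, 187.6, 90.4]
eef_rot: [-3.133, 0.001, 1.716]
force: [-1.0, 0.5, -0.2]
opening: 95.0
```

>>> step_arm([
  [[0,0,-20],[0,0,0],1],
  [[0,0,-15],[0,0,0],1],
  [[0,0,-12],[0,0,0],1],
  [[0,0,0],[0,0,0],1],
  [[0,0,0],[0,0,0],1],
])

```text
time: 35.78
tcp_pos: [659.0, 188.5, 48.5]
eef_rot: [-3.141, 0.0, 1.717]
force: [-0.5, 0.2, -0.5]
opening: 95.3
```

```bash
python3 - <<'E'
from h import *
o=monitor.get_obs();print({k:o[k] for k in('time','tcp_pos','eef_rot','force','opening')})
d=get_image("wrist");cv2.imwrite("pics/w12.png",d["image"][:,:,::-1]);boxes(d,6,18,1000)
d=get_image("scene");cv2.imwrite("pics/s12.png",cv2.resize(d["image"][170:320,110:290,::-1],None,fx=4,fy=4,interpolation=2));
E
```

```text
{'time': 35.7833, 'tcp_pos': array([658.95135226, 188.45812901,  48.48272045]), 'eef_rot': array([-3.14070569e+00,  6.32651608e-05,  1.71663302e+00]), 'force': array([-0.47440038,  0.23734663, -0.53972823]), 'opening': 95.25370095151814}
(6, 18) pix 278.0 137.0 33950 z 11.8 [651.7 242. ] [ 68.3 152.9] 8.4
(6, 18) pix 278.0 328.0 3189 z 11.8 [667.2 135.5] [68.  24.9] 10.4
```

View pics/w12.png

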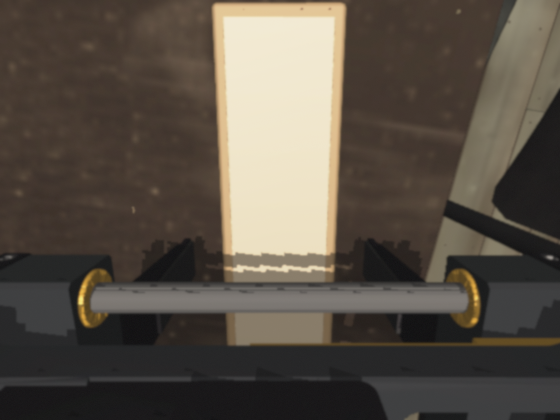

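View pics/s12.png

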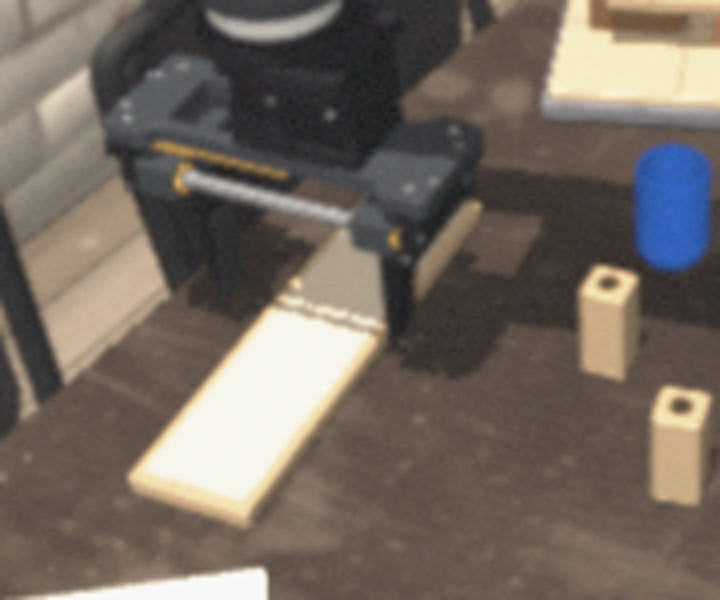

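The shelf lies centred between the jaws. The far end, at wrist row 5, puts its middle within about 1 mm of the tool.

>>> step_arm([
  [[0,0,-10],[0,0,0],1],
  [[0,0,-7],[0,0,0],1],
  [[0,0,-4],[0,0,0],1],
  [[0,0,0],[0,0,0],1],
  [[0,0,0],[0,0,0],1],
])

```text
time: 36.3
tcp_pos: [658.6, 188.5, 26.9]
eef_rot: [-3.14, 0.0, 1.717]
force: [-0.0, -0.0, 0.5]
opening: 95.0
```

>>> step_arm([
  [[0,0,0],[0,0,0],0.8],
  [[0,0,0],[0,0,0],0.7],
  [[0,0,0],[0,0,0],0.6],
  [[0,0,0],[0,0,0],0.6],
  [[0,0,0],[0,0,0],0.6],
  [[0,0,0],[0,0,0],0.6],
  [[0,0,0],[0,0,0],0.6],
  [[0,0,0],[0,0,0],0.6],
], grip_force=45)

```text
time: 36.97
tcp_pos: [659.2, 188.6, 27.9]
eef_rot: [3.141, -0.0, 1.717]
force: [-0.4, -0.4, 0.8]
opening: 67.7
```

>>> step_arm([
  [[0,0,5],[0,0,0],0.6],
  [[0,0,15],[0,0,0],0.6],
  [[0,0,25],[0,0,0],0.6],
  [[0,0,30],[0,0,0],0.6],
  [[0,0,35],[0,0,0],0.6],
  [[0,0,35],[0,0,0],0.6],
  [[0,0,35],[0,0,0],0.6],
  [[0,0,22],[0,0,0],0.6],
  [[0,0,10],[0,0,0],0.6],
  [[0,0,0],[0,0,0],0.6],
])

```text
time: 37.8
tcp_pos: [660.3, 188.8, 243.9]
eef_rot: [3.135, -0.0, 1.717]
force: [-0.6, 0.6, -4.9]
opening: 67.4
```

```bash
python3 - <<'E'
from h import *
o=monitor.get_obs();print({k:o[k] for k in('time','tcp_pos','eef_rot','force','torque','opening')})
d=get_image("scene");cv2.imwrite("pics/s13.png",d["image"][:,:,::-1]);
d=get_image("wrist");cv2.imwrite("pics/w13.png",d["image"][:,:,::-1]);boxes(d,200,235,500,(400,800,0,420))
E
```

```text
{'time': 37.8, 'tcp_pos': array([660.34368352, 188.82280764, 243.8786852 ]), 'eef_rot': array([ 3.13536851e+00, -3.20949067e-04,  1.71679258e+00]), 'force': array([-0.58911998,  0.61436903, -4.92663909]), 'torque': array([-0.05583173, -0.18829069, -0.02194672]), 'opening': 67.42027709227725}
(200, 235) pix 278.0 137.0 39335 z 224.5 [651.9 244.4] [ 81.3 137. ] 8.1
(200, 235) pix 278.0 327.0 3542 z 224.5 [665.7 149.6] [68.3 20.6] 8.4
```

View pics/s13.png

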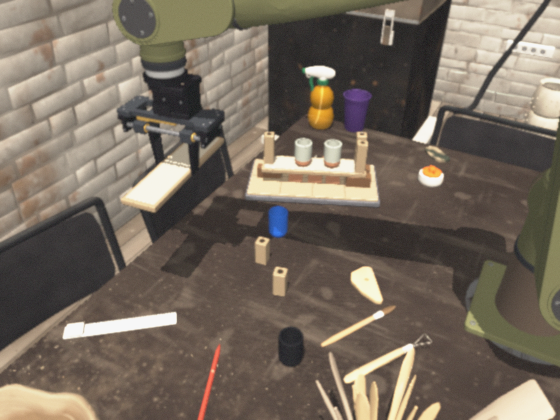

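View pics/w13.png

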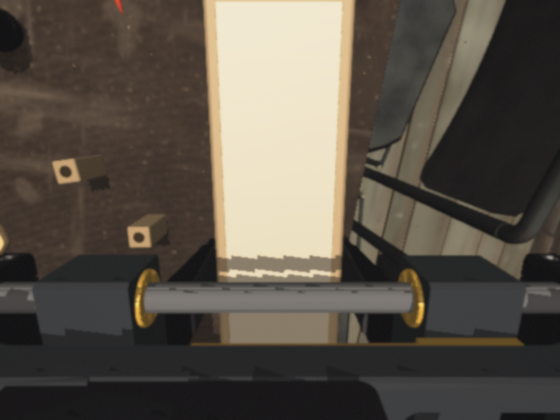

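The shelf is held level and clear of the table. Carry and turn it.

>>> step_arm([
  [[-3,-10,0],[0,0,-0.03],0.6],
  [[-5,-18,0],[0,0,-0.06],0.6],
  [[-5,-18,0],[0,0,-0.065],0.6],
  [[-5,-18,0],[0,0,-0.065],0.6],
  [[-5,-18,0],[0,0,-0.065],0.6],
  [[-5,-18,0],[0,0,-0.065],0.6],
  [[-5,-18,0],[0,0,-0.065],0.6],
  [[-5,-18,0],[0,0,-0.065],0.6],
  [[-5,-18,0],[0,0,-0.065],0.6],
  [[-5,-18,0],[0,0,-0.065],0.6],
])

```text
time: 38.73
tcp_pos: [609.1, 15.1, 236.3]
eef_rot: [-3.137, 0.003, 1.102]
force: [-0.2, 0.3, -4.6]
opening: 67.5
```

>>> step_arm([
  [[-5,-18,0],[0,0,-0.065],0.6],
  [[-5,-18,0],[0,0,-0.065],0.6],
  [[-5,-18,0],[0,0,-0.065],0.6],
  [[-5,-18,0],[0,0,-0.065],0.6],
  [[-5,-18,0],[0,0,-0.065],0.6],
  [[-5,-18,0],[0,0,-0.065],0.6],
  [[-5,-18,0],[0,0,-0.065],0.6],
  [[-5,-18,0],[0,0,-0.065],0.6],
  [[-5,-18,0],[0,0,-0.065],0.6],
  [[-5,-18,0],[0,0,-0.05],0.6],
])

```text
time: 39.57
tcp_pos: [559.0, -164.3, 236.4]
eef_rot: [-3.138, 0.004, 0.467]
force: [-0.0, 1.0, -4.4]
opening: 67.2
```

>>> step_arm([
  [[-5,-15,0],[0,0,-0.04],0.6],
  [[-3,-8,0],[0,0,-0.02],0.6],
  [[0,0,0],[0,0,0],0.6],
  [[0,0,0],[0,0,0],0.6],
  [[0,0,0],[0,0,0],0.6],
])

```text
time: 39.98
tcp_pos: [552.9, -185.7, 238.8]
eef_rot: [-3.14, 0.001, 0.412]
force: [-0.0, 0.5, -4.9]
opening: 67.4
```

>>> step_arm([
  [[-2.5,-1,-20],[0,0,0.014],0.6],
  [[0,0,-15],[0,0,0],0.6],
  [[0,0,-10],[0,0,0],0.6],
  [[0,0,0],[0,0,0],0.6],
  [[0,0,0],[0,0,0],0.6],
  [[0,0,0],[0,0,0],0.6],
])

```text
time: 40.48
tcp_pos: [551.3, -187.3, 195.7]
eef_rot: [3.141, -0.001, 0.426]
force: [0.3, -0.8, -3.9]
opening: 67.5
```

```bash
python3 - <<'E'
from h import *
o=monitor.get_obs();print({k:o[k] for k in('time','tcp_pos','eef_rot','force','torque','opening')})
d=get_image("scene");cv2.imwrite("pics/s14.png",cv2.resize(d["image"][60:230,210:420,::-1],None,fx=3.5,fy=3.5,interpolation=2));boxes(d,175,200)
d=get_image("wrist");cv2.imwrite("pics/w14.png",d["image"][:,:,::-1]);boxes(d,170,200,500)
d=get_image("top");cv2.imwrite("pics/t14.png",d["image"][:,:,::-1]);boxes(d,170,200,100)
E
```

```text
{'time': 40.4833, 'tcp_pos': array([ 551.30074537, -187.27634488,  195.65901604]), 'eef_rot': array([ 3.14051984e+00, -1.04902283e-03,  4.26466282e-01]), 'force': array([ 0.25524458, -0.76683204, -3.89616806]), 'torque': array([-0.00110433,  0.03298341,  0.04777362]), 'opening': 67.46245457736656}
(175, 200) pix 316.0 124.0 1560 z 181.4 [ 549.3 -184.5] [261.2  81.5] 23.2
(170, 200) pix 278.0 139.0 39809 z 180.1 [ 604.6 -164.8] [136.5  83.5] 24.1
(170, 200) pix 278.0 327.0 3544 z 179.9 [ 516.9 -204.2] [21. 68.] 24.8
(170, 200) pix 376.0 143.0 1223 z 179.8 [ 634.3 -149.8] [81.8 70.2] 24.2
```

View pics/s14.png

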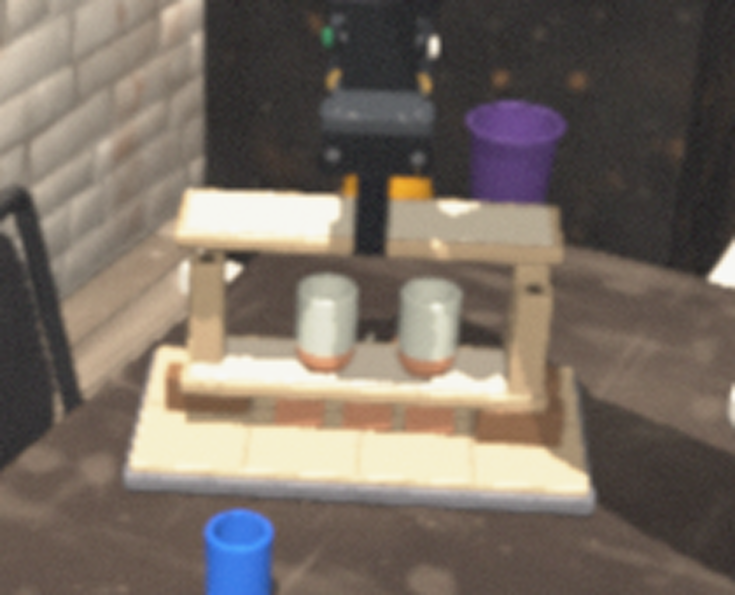

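View pics/t14.png

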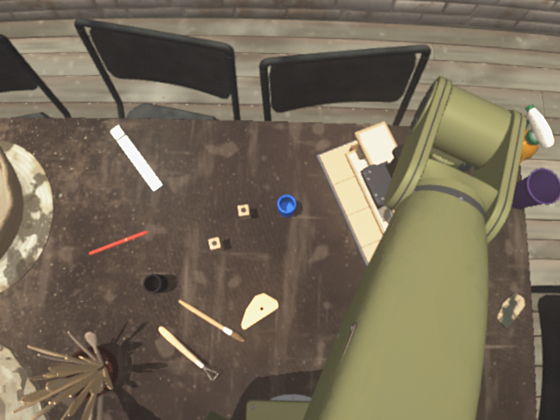

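View pics/w14.png

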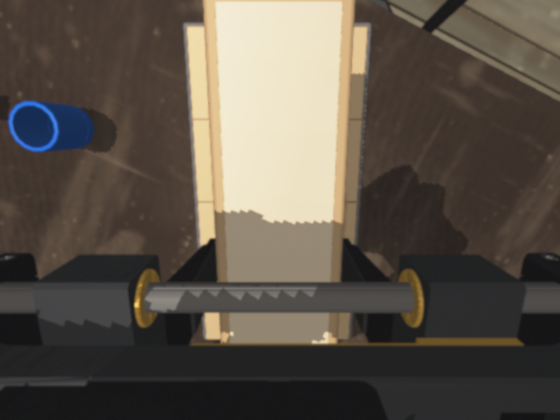

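The shelf is held level and in line above the posts. A small trim, then lower.

>>> step_arm([
  [[-1.5,0.5,-10],[0,0,0],0.6],
  [[0,0,-6],[0,0,0],0.6],
  [[0,0,-3],[0,0,0],0.6],
  [[0,0,0],[0,0,0],0.6],
  [[0,0,0],[0,0,0],0.6],
  [[0,0,0],[0,0,0],0.6],
])

```text
time: 41.13
tcp_pos: [549.2, -187.0, 175.7]
eef_rot: [3.142, -0.0, 0.426]
force: [-0.4, 0.2, -4.0]
opening: 67.5
```

>>> step_arm([
  [[0,0,-2],[0,0,0],0.6],
  [[0,0,0],[0,0,0],0.6],
  [[0,0,0],[0,0,0],0.6],
  [[0,0,0],[0,0,0],0.6],
])

```text
time: 41.47
tcp_pos: [549.2, -187.0, 173.7]
eef_rot: [3.141, -0.0, 0.426]
force: [-0.3, -0.1, -4.0]
opening: 67.1
```

>>> step_arm([
  [[0.5,0.2,-1],[0,0,0],0.6],
  [[0,0,0],[0,0,0],0.6],
  [[0,0,0],[0,0,0],0.6],
])

```text
time: 41.72
tcp_pos: [549.6, -186.7, 172.6]
eef_rot: [-3.141, 0.0, 0.426]
force: [0.2, -0.3, -4.9]
opening: 67.5
```

>>> step_arm([
  [[0,0,-1],[0,0,0],0.6],
  [[0,0,0],[0,0,0],0.6],
  [[0,0,0],[0,0,0],0.6],
])

```text
time: 41.97
tcp_pos: [549.8, -186.8, 171.9]
eef_rot: [3.141, -0.0, 0.426]
force: [0.1, 0.2, -3.3]
opening: 67.5
```

>>> step_arm([
  [[0,0,-0.7],[0,0,0],0.6],
  [[0,0,0],[0,0,0],0.6],
  [[0,0,0],[0,0,0],0.6],
])

```text
time: 42.22
tcp_pos: [549.9, -186.8, 171.9]
eef_rot: [3.141, -0.001, 0.426]
force: [-1.9, 0.7, 1.8]
opening: 68.0
```

```bash
python3 - <<'E'
from h import *
o=monitor.get_obs();print({k:o[k] for k in('time','tcp_pos','force','torque')})
d=get_image("scene");cv2.imwrite("pics/s15.png",cv2.resize(d["image"][60:230,210:420,::-1],None,fx=3.5,fy=3.5,interpolation=2));boxes(d,150,162)
d=get_image("top");boxes(d,150,162,100)
E
```

```text
{'time': 42.2167, 'tcp_pos': array([ 549.9323684 , -186.83052899,  171.89500433]), 'force': array([-1.89078931,  0.70108065,  1.81156287]), 'torque': array([0.19882082, 0.27064647, 0.02816114])}
(150, 162) pix 316.0 133.0 1556 z 157.6 [ 548.1 -183.7] [260.1  78.1] 24.0
(150, 162) pix 373.0 148.0 1137 z 155.5 [ 631.2 -149.1] [84.  69.7] 24.7
```

View pics/s15.png

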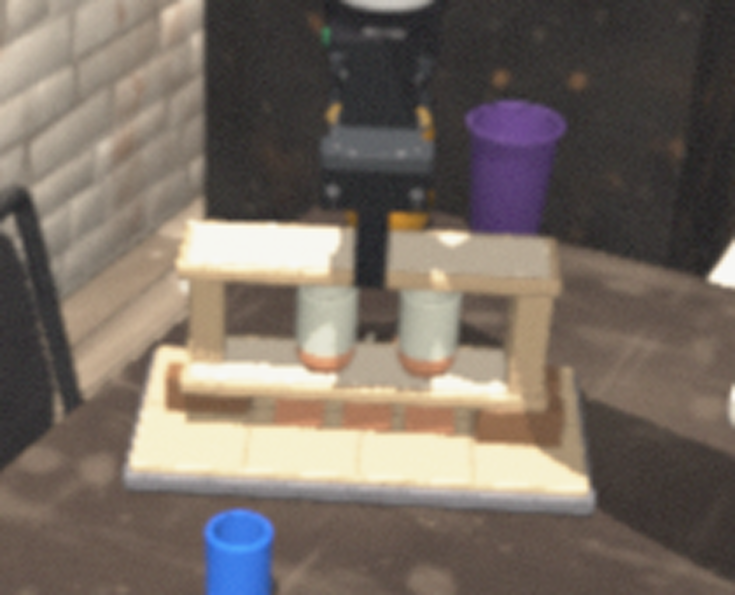

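The shelf rests on the posts and the measured far end agrees within about 1 mm. Release slowly.

>>> step_arm([
  [[0,0,0.4],[0,0,0],0.73],
  [[0,0,0],[0,0,0],0.75],
  [[0,0,0],[0,0,0],0.78],
  [[0,0,0],[0,0,0],0.82],
  [[0,0,0],[0,0,0],0.9],
  [[0,0,0],[0,0,0],0.95],
  [[0,0,0],[0,0,0],0.95],
  [[0,0,0],[0,0,0],0.95],
])

```text
time: 42.98
tcp_pos: [549.6, -186.7, 171.3]
eef_rot: [-3.142, 0.0, 0.426]
force: [0.6, -0.8, 0.2]
opening: 90.0
```

>>> step_arm([
  [[0,0,10],[0,0,0],0.95],
  [[0,0,20],[0,0,0],0.95],
  [[0,0,30],[0,0,0],0.95],
  [[0,0,30],[0,0,0],0.95],
  [[-5,30,20],[0,0,0],0.95],
  [[-5,40,0],[0,0,0],0.95],
  [[-5,40,0],[0,0,0],0.95],
  [[-5,40,0],[0,0,0],0.95],
  [[-5,40,0],[0,0,0],0.95],
  [[-5,40,0],[0,0,0],0.95],
])

```text
time: 43.82
tcp_pos: [519.1, 44.9, 282.6]
eef_rot: [3.141, -0.002, 0.425]
force: [0.7, 0.0, -0.2]
opening: 90.4
```

>>> step_arm([
  [[-5,40,0],[0,0,0],0.95],
  [[0,20,0],[0,0,0],0.95],
  [[0,0,0],[0,0,0],0.95],
  [[0,0,0],[0,0,0],0.95],
])

```text
time: 44.15
tcp_pos: [514.6, 104.0, 282.1]
eef_rot: [3.141, -0.001, 0.428]
force: [-0.5, 1.1, 0.5]
opening: 90.4
```

```bash
python3 - <<'E'
from h import *
o=monitor.get_obs();print({k:o[k] for k in('time','tcp_pos','force','torque')})
d=get_image("scene");cv2.imwrite("pics/s16.png",cv2.resize(d["image"][60:230,210:420,::-1],None,fx=3.5,fy=3.5,interpolation=2));boxes(d,150,162)
P=cloud(d);m=(P[...,2]>150)&(P[...,2]<165)&(P[...,1]<-50)&(P[...,0]<720)&(P[...,0]>400)
def pl(P,m):
    Q=P[m];c,*_=np.linalg.lstsq(np.c_[Q[:,:2]-[550,-186],np.ones(len(Q))],Q[:,2],rcond=None);return c
print("plane",pl(P,m))
d=get_image("top");cv2.imwrite("pics/t16.png",cv2.resize(d["image"][110:300,300:460,::-1],None,fx=3.5,fy=3.5,interpolation=2));boxes(d,150,162,100);boxes(d,48,57,20)
P=cloud(d);m=(P[...,2]>150)&(P[...,2]<162)&(P[...,1]<-50)&(P[...,0]<720)&(P[...,0]>400);print("plane",pl(P,m))
boxes(d,8,18,300)
E
```

```text
{'time': 44.15, 'tcp_pos': array([514.55611623, 104.02292439, 282.13985021]), 'force': array([-0.5127371 ,  1.11676185,  0.53052803]), 'torque': array([-0.03039036, -0.01639331, -0.02403929])}
(150, 162) pix 326.0 133.0 1385 z 157.6 [ 531.  -192.4] [223.1  77.4] 24.5
plane [1.64631191e-03 1.82159549e-03 1.57132886e+02]
(150, 162) pix 394.0 190.0 4229 z 155.5 [ 551.2 -185.4] [259.8  69.8] 24.3
(48, 57) pix 416.0 252.0 50 z 51.3 [ 432.6 -262. ] [ 9.9 24.1] 22.1
(48, 57) pix 399.0 259.0 71 z 51.7 [ 418.1 -223.5] [15.3 25.6] 21.8
plane [-6.82499567e-04  6.25192477e-04  1.55482375e+02]
(8, 18) pix 349.0 223.0 441 z 14.3 [ 514.1 -111.2] [328.4  35.7] 29.8
```

View pics/s16.png

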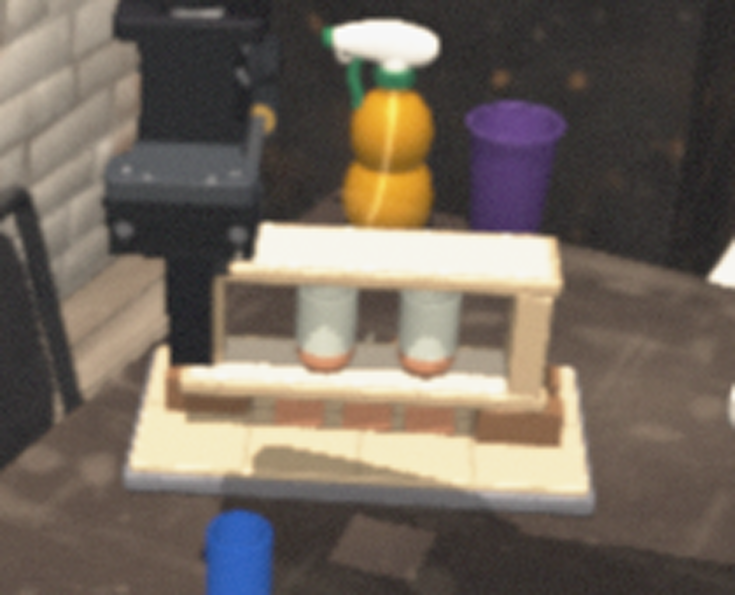

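View pics/t16.png

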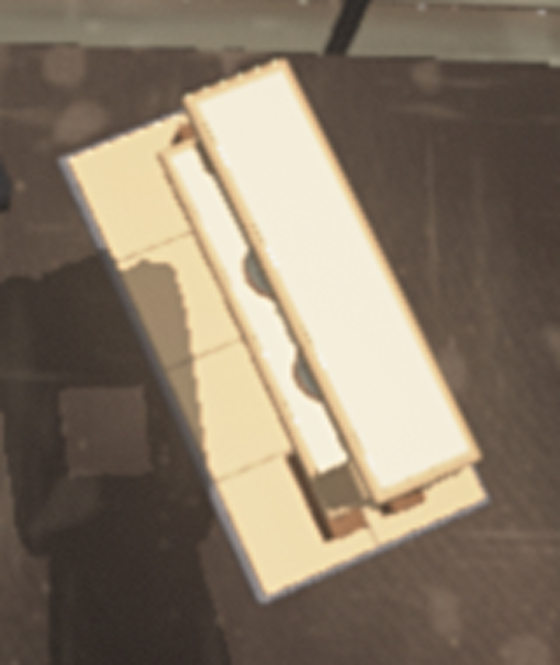

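The upper shelf measures (551.2, -185.4) at 24.3°, against (550.1, -185.4) at 24.4° for the lower one. It is level and the gripper is clear, so I'm handing in.

```bash
python3 - <<'E'
from bench import job,monitor
print(job.job_done(),monitor.get_obs()["time"])
E
```

```text
the job is handed in; nothing more can be done
the job is handed in; nothing more can be done
```

The kiln tier is built and handed in: three posts, the loose beaker, then the spare shelf on top. It took about 44 s of the 141 s, and `job_done` gives no verdict. Last checks from the top camera, which is good to about 2 mm:

| Item | Result |
|---|---|
| Tall posts | All three upright, each within about 1 to 1.5 mm of the lower post beneath it |
| Loose (pale) beaker | On the centre line at shelf x ≈ +45 mm, upright, about 30 mm clear of the set beaker and about 35 mm clear of the posts |
| Upper shelf | Centre about 1 mm from the lower shelf's; angle agrees to 0.1° (24.3° against 24.4°); slope under 0.3% |
| Left alone | Set beaker, both short posts, and the blue and black look-alikes |

- **Camera disagreement:** the cameras differed by 1–2 mm on absolute positions, within their stated calibration, so I judged alignment by comparing parts within the same camera.
- **Shelf before lowering:** a top-camera reading taken before lowering suggested the upper shelf was off by about 2.5 mm. I trimmed it, and the readings at contact and after release agreed to about 1 mm.
- **Beaker pickup:** the wrist force read about 6 N while I gripped the beaker. It was gone once I lifted, and nothing was displaced.

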